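# Stand a tooth-chart card up and hold a spring clip gaping round its edge

### The job

The white tooth-chart card is lying back on its sloping rest: stand it upright in the slot of the grey card stand, blue header band uppermost, about centred and all the way down, and let go of it. Then take the spring clip by its red handles, squeeze it wide open, lift it off the worktop and bring it round one of the card's two upright side edges, above the stand, so that the gaping jaws reach clearly past the edge on both faces of the card without touching card or stand. Finish there, still holding the clip squeezed open in the air (a colleague will slip a film in next), and leave the other things where they are.

Things in the scene. Friction and masses are not known exactly. Their poses are not given: they have to be found in the camera images.
- chart_card: loose rigid white card, 5 mm thick (x, face normal), 84 mm wide (y), 100 mm tall (z), 50 g; coloured dots on both faces, 12 mm blue header band along the upper edge. Origin: middle of the lower edge, z towards the header. At the start it leans 40 degrees from upright, header end nearer the robot and overhanging the rest, so its upper 45 mm can be pinched across the 5 mm, fingers tilted along the card
- card_rest: fixed small sloping aluminium rest on a grey foot, 110 x 72 x 60 mm; its ledge carries the card's lower edge 18 mm above the worktop and its back plate supports the lower 52 mm of the card. Origin: centre of the foot's underside; x points from under the card's header towards the card's lower edge
- card_stand: fixed grey card stand; foot 80 x 56 x 8 mm, on it two walls 44 mm long that form a slot along y through the origin (centre of the underside). Slot 7.5 mm wide (x), floor 8 mm above the origin, straight walls to 35 mm, flared mouth up to 47 mm, about 20 mm wide at the top. The card stands in it, width along y, overhanging 20 mm at either end
- clip: loose steel spring clip, 80 mm long, 36 mm high, 44 mm over its splayed handles when shut, 51 g, lying on its side so that its hinge pin is upright. Origin: bottom end of the pin; z up along the pin, y towards the jaw tips, which end 42 mm ahead of the pin; red handle plates, 34 mm high, reach from 5 to 40 mm behind it (-y). Squeeze the handles along x, about 25 mm behind the pin, to open the jaws
- clip_right (a joint): opening angle of the clip's +x leaf, rad: 0 shut, 0.28 at its stop, where the handles are parallel flat plates 23 mm over their outside and the jaw tips 25 mm apart. About 4 N on each handle starts it, about 10 N holds it fully open; let go, it snaps shut
- clip_left (a joint): opening angle of the clip's -x leaf, rad: always equal to the other's
- jaw_tip_right (a point): point on the inner face of the +x jaw, at its tip, 40 mm ahead of the pin, half way up the clip (18 mm above the clip's origin)
- jaw_tip_left (a point): the same point on the -x jaw
- plaster_cast: plaster tooth cast, 65 x 62 x 28 mm, bystander, origin at its underside
- red_bottle: small dark bottle with a magenta cap, 26 x 26 x 68 mm, bystander, origin at its underside
- glass_dish: octagonal glass dish, 31 x 31 x 26 mm, bystander, origin at its underside
- gauze_carton: green and white carton, 94 x 62 x 36 mm, bystander, origin at its underside
Mind the look-alikes: they are no part of the job. There is more than one size of the chart_card; the job needs the larger.

How it is judged:
On the way, in this order (a step that is already met when the one before it is completed fails the run):
1. the card stands upright in the stand's slot, fully down, let go of (z of chart_card in the frame of card_stand between 0.005 and 0.0105 m and x of chart_card in the frame of card_stand between -0.005 and 0.005 m and y of chart_card in the frame of card_stand between -0.015 and 0.015 m and angle between chart_card's own z axis and vertical below 0.15 rad and contact force between the fingers and chart_card below 0.1 N and linear speed of chart_card below 0.03 m/s), for 0.3 s.
2. the clip is squeezed open and lifted off the worktop (value of joint each of clip_right, clip_left above 0.2 rad and height (world z) of clip above 0.02 m and contact force between the fingers and clip above 2 N), for 0.2 s.
At the end, for the whole second after the job is handed in: Card in the slot, let go: within 2.5 mm of its floor, 15 mm of centre, 0.15 rad of upright, header up. Clip held over 20 mm up, leaves open over 0.2 rad, jaw tips each 3 mm clear of opposite faces, 6 to 34 mm in from a side edge, 30 to 100 mm up the card, touching neither card nor stand; at rest (all of step 2 and z of chart_card in the frame of card_stand between 0.005 and 0.0105 m and x of chart_card in the frame of card_stand between -0.005 and 0.005 m and y of chart_card in the frame of card_stand between -0.015 and 0.015 m and angle between chart_card's own z axis and vertical below 0.15 rad and contact force between the fingers and chart_card below 0.1 N and ((y of jaw_tip_right in the frame of chart_card between 0.008 and 0.036 m and y of jaw_tip_left in the frame of chart_card between 0.008 and 0.036 m and x of jaw_tip_right in the frame of chart_card above 0.0055 m and x of jaw_tip_left in the frame of chart_card below -0.0055 m) or (y of jaw_tip_left in the frame of chart_card between 0.008 and 0.036 m and y of jaw_tip_right in the frame of chart_card between 0.008 and 0.036 m and x of jaw_tip_left in the frame of chart_card above 0.0055 m and x of jaw_tip_right in the frame of chart_card below -0.0055 m) or (y of jaw_tip_right in the frame of chart_card between -0.036 and -0.008 m and y of jaw_tip_left in the frame of chart_card between -0.036 and -0.008 m and x of jaw_tip_right in the frame of chart_card above 0.0055 m and x of jaw_tip_left in the frame of chart_card below -0.0055 m) or (y of jaw_tip_left in the frame of chart_card between -0.036 and -0.008 m and y of jaw_tip_right in the frame of chart_card between -0.036 and -0.008 m and x of jaw_tip_left in the frame of chart_card above 0.0055 m and x of jaw_tip_right in the frame of chart_card below -0.0055 m)) and z of jaw_tip_right in the frame of chart_card between 0.03 and 0.1 m and z of jaw_tip_left in the frame of chart_card between 0.03 and 0.1 m and contact force between clip and chart_card below 0.3 N and contact force between clip and card_stand below 0.3 N and linear speed of each of clip, chart_card below 0.02 m/s); the arm keeps its last pose, push and grip.
It fails at once if a bystander (cast, bottle, dish, gauze carton) is moved by more than 20 mm (distance of any of plaster_cast, red_bottle, glass_dish, gauze_carton from where it was at the start of the episode above 0.02 m).
It also fails if it takes over 58 s, if anything falls off the work surface, if the arm or the gripper's body presses on something with over 40 N, if the wrist force passes 120 N, or if a joint passes its speed limit or range.

### The arm

A 7-joint arm with a two-finger parallel gripper is mounted at the origin on a cart in front of the work surface, level with it; the furniture and walls round the work are solid. World frame = base frame: x ahead of the robot, y to its left, z up, the work surface at z = 0. Lengths are in m, angles in rad, forces in N, time in s.
With the tool pointing down it reaches from about 0.4 to 0.85 m from the base axis. Payload 4.5 kg.
Tool frame: the origin (TCP) lies on the centre line of the jaws, within the pads' length; the fingertips stand 14 mm ahead of it and the grasp point (between the pads) lies 5 mm behind it; y points along the fingers, z is the direction in which the jaws open and shut, and the axes are right-handed (so a half turn about y gives the same grasp; the last joint's range is limited). The gripper opens to 88 mm and grips with 3 to 60 N. Pads are 18 mm wide; open, the fingers measure 123 mm over their backs; the gripper's body (75 mm by 187 mm) begins 45 mm behind the grasp point.
Start: joints at [1.198, 0.689, -0.195, 1.565, 0.157, 0.902, -0.215], TCP at [0.247, -0.574, 0.253] pointing down, gripper open.
Joint ranges: [-3.01, 3.01], [-0.46, 2.08], [-1.47, 1.51], [0.13, 2.56], [-1, 4.14], [0.04, 2.09], [-2.66, 2.66]. Speed limits (rad/s): [2.57, 2.57, 3.14, 3.14, 3.14, 3.14, 3.14].

### API

Orientations are given as a unit quaternion [x, y, z, w].
In Python, from plant import get_state, imaging, job gives the robot as it stands.
- The arm moves only by the tool send_rows, never from a script. Its argument "motion" is a list that holds one entry, the list of rows, each a list of 7 numbers: the turn, a rotation vector about the tool's x, y, z scaled (see below), then the shift along the tool's x, y, z scaled (see below), then the gripper's target within -1 to 1 (shut at 1, half-way at 0, fully open at -1). In form: [[[rx, ry, rz, tx, ty, tz, gripper], ...]]. A call has exactly 5 rows; each row shifts and turns the commanded pose from where the row before left it, along the tool's axes as they then stand; what a row does not reach is not made up. The controller multiplies each number of a shift by 0.02 m and each number of a turn by 0.08 rad. A row lasts 1/12 s, in which the tool goes at most 41.7 mm and 7.16 degrees, less where a joint would pass 70% of its speed; a pose out of reach is approached as far as the arm can. A call with a number of a shift or a turn outside -1 to 1 is refused whole. A call with a gripper value outside its range is refused whole. The fingers move at their own pace and stop on an object; "force" is the grip in N (left out, the last holds). Time passes only in rows, so rows that do not move let the fingers close, or fill a call up. It gives the time, the measured TCP pose, the force and the opening at its end, in the units of the state.
- get_state(): the state, without advancing time (a new reading comes with each control period).
- imaging.snapshot(name): name is "side" or "top" or "wrist"; returns a dict with "img" (420x560x3 uint8, red, green, blue), "camera_matrix" (3x3 intrinsics, pixels), "R" (3x3) and "t" (3): a world point X has camera coordinates R X + t; the wrist camera has in their place "hand_eye" (4x4, takes a point from camera to tool coordinates, whose origin is the TCP and whose axes are the tool frame's). Camera axes: x right, y down, z forward; pixel columns grow to the right and rows downward; lengths in m; the calibration is good to about 2 mm. A picture is of the moment at which its call begins: read the wrist's pose just before it. There is no depth.
- job.finish_job(): hands the job in, once; it reports no verdict.
The state is a dict: "clock": time; "q": joint angles; "qd": joint speeds; "joint_torque": joint torques, N m; "tool_pos": TCP position; "eef_rot": TCP orientation; "contact_force": force on the tool from outside, world axes, zero at the start; "moment": the same for the moment, N m; "opening": opening from 0.0 (shut) to 1.0 (fully open).
Only numpy, scipy, OpenCV 4.12 (cv2) and the standard library are available. Lean on these libraries where they do the work, as an engineer would, in place of code of your own. Each camera call takes 0.05 s, during which the arm holds its last target.

## Working session

There is one attempt and no reset: what is moved stays moved. The work goes in short steps, Python scripts to look and compute and a tool call to move; the robot and the scene stay as the last step left them, time stands still between calls to the robot, and variables do not carry over. Pictures are saved under pics/ and viewed, and the job is handed in when it is done.

Besides the shell and the picture viewer there is one more tool, called after ">>>" as name(argument=value, ...) on one line, values as JSON. send_rows: Moves the arm, as the interface text tells. Its arguments: {"type":"object","properties":{"motion":{"type":"array"},"force":{"type":"number"}},"required":["motion"]}

```bash
ls -la; mkdir -p pics; cat > h.py <<'E'
import numpy as np, cv2
from plant import get_state, imaging, job
from scipy.spatial.transform import Rotation as Rn
def snap(n,f=None):
    s=get_state(); d=imaging.snapshot(n); d['st']=s
    if f: cv2.imwrite('pics/'+f,cv2.cvtColor(d['img'],cv2.COLOR_RGB2BGR))
    return d
E
python3 - <<'E'
from h import *
s=get_state(); print(s)
for n in ['side','top','wrist']:
    d=snap(n,n+'0.png'); print(n,d['camera_matrix'].tolist()); print({k:np.round(v,4).tolist() for k,v in d.items() if k in('R','t','hand_eye')})
E
```

```text
total 12
drwxr-xr-x  3 agent agent 4096 Dec  7 09:49 .
drwxr-xr-x 23 root  root  4096 Dec  7 09:49 ..
drwxr-xr-x  2 agent agent 4096 Dec  7 09:49 pics
{'clock': 0.0, 'q': array([ 1.19780365,  0.68998948, -0.19448242,  1.56633737,  0.15729897,
        0.90249364, -0.2151025 ]), 'qd': array([-1.51203151e-03,  7.30359843e-04, -1.91894554e-03, -1.25549823e-03,
        2.45053214e-04,  5.27770152e-04, -3.87881430e-05]), 'joint_torque': array([ 1.58739003e-03, -5.27564335e+01, -1.26627780e+00, -1.53432924e+01,
       -5.26296627e-02,  6.66489432e-03,  1.59927476e-04]), 'tool_pos': array([ 0.2469929 , -0.57346734,  0.25190755]), 'eef_rot': array([-0.14303588,  0.69314996, -0.69190266,  0.14266948]), 'contact_force': array([ 0.09924559, -0.0954142 , -0.1754163 ]), 'moment': array([-0.0269839 , -0.04121418,  0.00547961]), 'opening': 0.998759265922782}
side [[482.7634815450425, 0.0, 271.2772917242886], [0.0, 482.7634815450425, 206.3978318479742], [0.0, 0.0, 1.0]]
{'R': [[0.9624, -0.2715, 0.0089], [-0.0944, -0.3649, -0.9262], [0.2547, 0.8906, -0.3768]], 't': [-0.4839, 0.0691, 1.2081]}
top [[435.60484682203264, 0.0, 274.10217245206627], [0.0, 435.60484682203264, 212.38327229408912], [0.0, 0.0, 1.0]]
{'R': [[-0.0067, -1.0, 0.0013], [-0.996, 0.0066, -0.0887], [0.0887, -0.0019, -0.9961]], 't': [-0.094, 0.4985, 1.0667]}
wrist [[345.9686944913435, 0.0, 280.35357127299363], [0.0, 345.9686944913435, 208.55480824225904], [0.0, 0.0, 1.0]]
{'hand_eye': [[-0.0001, 0.9638, 0.2666, -0.0685], [0.0009, -0.2666, 0.9638, -0.133], [1.0, 0.0003, -0.0008, 0.0004], [0.0, 0.0, 0.0, 1.0]]}
```

View pics/side0.png

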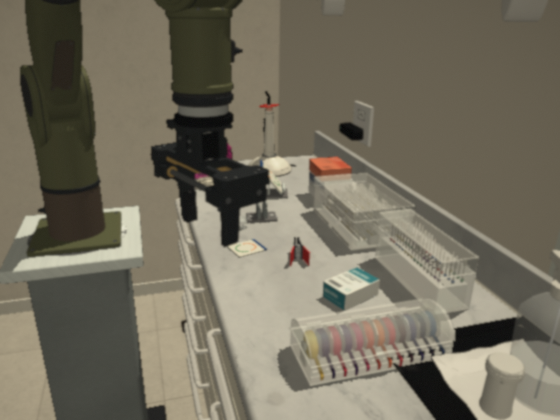

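View pics/top0.png

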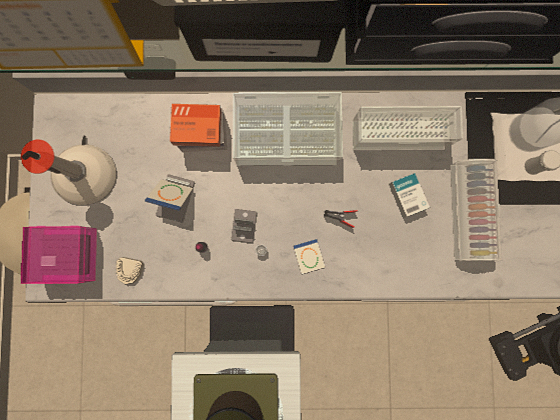

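View pics/wrist0.png

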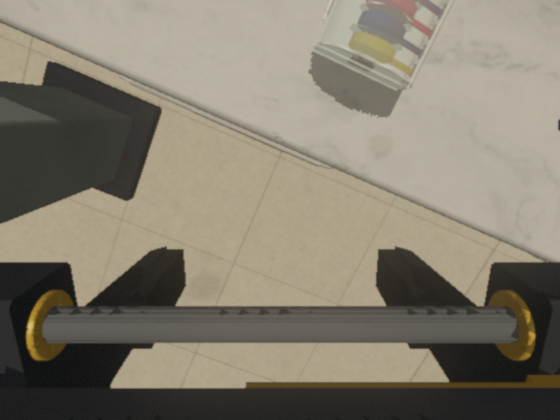

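The top view shows the leaning card on its rest at (172,192), a flat small card at (310,257), the stand at (243,225), the clip at (341,216), the bottle (201,247), the dish (262,253), the cast (129,270) and the carton (409,195). Two things could be taken for the card, the one at (172,192) and the one at (310,257). I choose (172,192), which leans on its rest. I'll check it in a close crop.

```bash
python3 - <<'E'
from h import *
a=cv2.imread('pics/top0.png')
cv2.imwrite('pics/c1.png',cv2.resize(a[165:285,135:275],None,fx=5.5,fy=4.9,interpolation=cv2.INTER_CUBIC)[:,:,:])
cv2.imwrite('pics/c2.png',cv2.resize(a[190:280,285:365],None,fx=6,fy=6,interpolation=cv2.INTER_CUBIC))
b=cv2.imread('pics/side0.png')
cv2.imwrite('pics/c3.png',cv2.resize(b[140:280,180:320],None,fx=4.2,fy=4.2,interpolation=cv2.INTER_CUBIC))
E
```

```text
(no output)
```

View pics/c1.png

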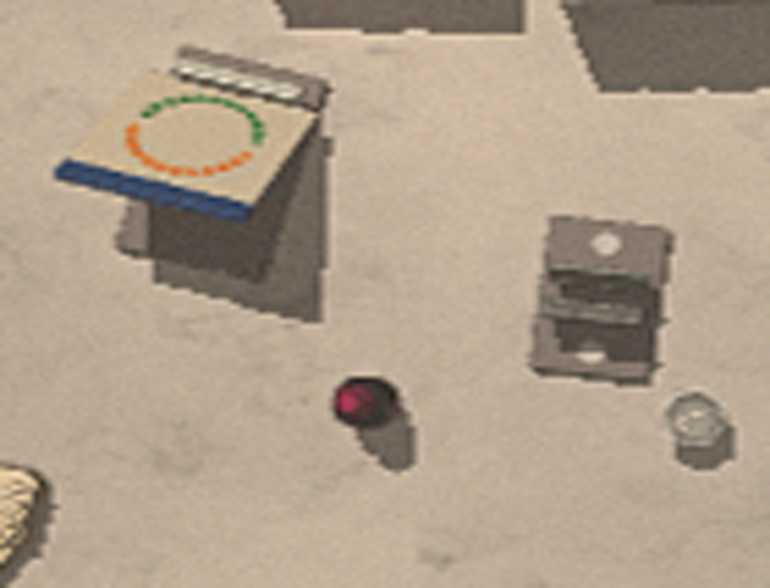

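View pics/c2.png

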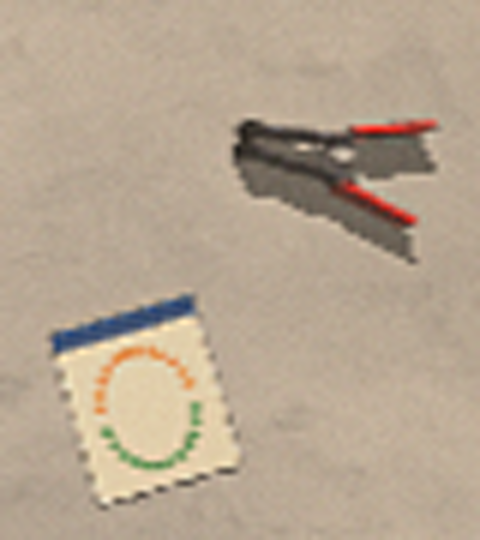

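View pics/c3.png

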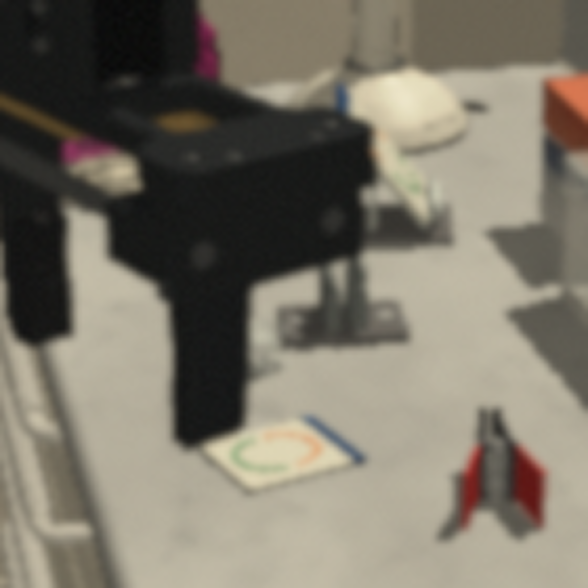

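```bash
cat >> h.py <<'E'
def ray(d,u,v):
    K=d['camera_matrix']; c=np.array([(u-K[0,2])/K[0,0],(v-K[1,2])/K[1,1],1.])
    if 'hand_eye' in d:
        H=d['hand_eye']; s=d['st']; Q=Rn.from_quat(s['eef_rot']).as_matrix()
        return Q@H[:3,3]+s['tool_pos'], Q@H[:3,:3]@c
    return -d['R'].T@d['t'], d['R'].T@c
def onz(d,u,v,z):
    o,r=ray(d,u,v); return o+r*(z-o[2])/r[2]
def proj(d,X):
    X=np.asarray(X,float)
    if 'hand_eye' in d:
        H=d['hand_eye']; s=d['st']; Q=Rn.from_quat(s['eef_rot']).as_matrix()
        c=H[:3,:3].T@(Q.T@(X-s['tool_pos'])-H[:3,3])
    else: c=d['R']@X+d['t']
    p=d['camera_matrix']@c; return p[:2]/p[2]
def tri(pairs):
    A=np.zeros((3,3));b=np.zeros(3)
    for d,u,v in pairs:
        o,r=ray(d,u,v); r=r/np.linalg.norm(r);P=np.eye(3)-np.outer(r,r);A+=P;b+=P@o
    return np.linalg.solve(A,b)
E
python3 - <<'E'
from h import *
d=snap('top')
def c1(u,v): return 135+u/5.5, 165+v/4.9
for n,u,v,z in [('hdrL',57,165,.095),('hdrR',245,210,.095),('botL',150,72,.02),('botR',325,112,.02),('stTL',550,215,.008),('stTR',672,230,.008),('stBL',530,370,.008),('stBR',650,382,.008),('bottle',362,405,.06),('dish',697,420,.02),
 ('hdr bl',62,180,.085),('hdr br',248,218,.085)]:
    print(n,np.round(onz(d,*c1(u,v),z),4))
for n,u,v,z in [('jawtip',240,140,.036),('h1',437,125,.036),('h2',413,218,.036),('pin',343,158,.036),('h1a',350,132,.036),('h2a',338,184,.036)]:
    print(n,np.round(onz(d,285+u/6,190+v/6,z),4))
for n,u,v,z in [('cast',129,270,.02),('carton',409,195,.036)]:print(n,np.round(onz(d,u,v,z),4))
s=get_state();print(Rn.from_quat(s['eef_rot']).as_matrix().round(3))
E
```

```text
hdrL [0.5256 0.2035 0.095 ]
hdrR [0.5035 0.1233 0.095 ]
botL [0.5827 0.184  0.02  ]
botR [0.5614 0.1036 0.02  ]
stTL [0.5087 0.0016 0.008 ]
stTR [ 0.5006 -0.0545  0.008 ]
stBL [0.4288 0.0107 0.008 ]
stBR [ 0.4223 -0.0442  0.008 ]
bottle [0.4109 0.0788 0.06  ]
dish [ 0.4027 -0.066   0.02  ]
hdr bl [0.5195 0.2042 0.085 ]
hdr br [0.5006 0.1242 0.085 ]
jawtip [ 0.4935 -0.2229  0.036 ]
h1 [ 0.4991 -0.3041  0.036 ]
h2 [ 0.4609 -0.2933  0.036 ]
pin [ 0.4858 -0.2651  0.036 ]
h1a [ 0.4965 -0.2682  0.036 ]
h2a [ 0.4751 -0.2629  0.036 ]
cast [0.3573 0.2627 0.02  ]
carton [ 0.5377 -0.4318  0.036 ]
[[-0.918 -0.     0.396]
 [-0.396  0.001 -0.918]
 [ 0.    -1.    -0.001]]
```

>>> send_rows(motion=[[[0,0,0,-0.9,0,-0.6,-1],[0,0,0,-0.9,0,-0.6,-1],[0,0,0,-0.9,0,-0.6,-1],[0,0,0,-0.9,0,-0.6,-1],[0,0,0,-0.9,0,-0.6,-1]]])

```text
clock: 0.62
tool_pos: [0.3066, -0.4823, 0.2526]
eef_rot: [-0.143, 0.693, -0.692, 0.143]
contact_force: [0.5, -1.0, 0.5]
opening: 1.001
```

>>> send_rows(motion=[[[0,0,0,-0.9,0,-0.6,-1],[0,0,0,-0.9,0,-0.6,-1],[0,0,0,-0.9,0,-0.6,-1],[0,0,0,-0.9,0,-0.6,-1],[0,0,0,-0.9,0,-0.6,-1]]])

```text
clock: 1.03
tool_pos: [0.3655, -0.3916, 0.2527]
eef_rot: [-0.143, 0.693, -0.692, 0.143]
contact_force: [0.1, -0.3, -0.3]
opening: 1.002
```

>>> send_rows(motion=[[[0,0,0,-0.9,0,-0.6,-1],[0,0,0,-0.9,0,-0.6,-1],[0,0,0,-0.9,0,-0.6,-1],[0,0,0,-0.9,0,-0.6,-1],[0,0,0,-0.9,0,-0.6,-1]]])

```text
clock: 1.45
tool_pos: [0.4245, -0.3009, 0.2527]
eef_rot: [-0.143, 0.693, -0.693, 0.143]
contact_force: [0.2, -0.1, 0.3]
opening: 1.0
```

>>> send_rows(motion=[[[0,-0.9,0,-0.9,0,-0.6,-1],[0,-0.9,0,-0.9,0,-0.6,-1],[0,-0.9,0,-0.9,0,-0.6,-1],[0,-0.9,0,0,0,0,-1],[0,-0.9,0,0,0,0,-1]]])

```text
clock: 1.87
tool_pos: [0.4562, -0.2433, 0.2527]
eef_rot: [-0.267, 0.655, -0.655, 0.267]
contact_force: [0.4, -0.2, -0.6]
opening: 0.999
```

>>> send_rows(motion=[[[0,-0.9,0,0,0,0,-1],[0,-0.9,0,0,0,0,-1],[0,-0.9,0,0,0,0,-1],[0,-0.9,0,0,0,0,-1],[0,-0.9,0,0,0,0,-1]]])

```text
clock: 2.28
tool_pos: [0.4552, -0.2451, 0.2526]
eef_rot: [-0.379, 0.597, -0.597, 0.379]
contact_force: [0.7, -0.8, -0.3]
opening: 1.002
```

>>> send_rows(motion=[[[0,-0.9,0,0,0,0,-1],[0,-0.9,0,0,0,0,-1],[0,-0.9,0,0,0,0,-1],[0,-0.9,0,0,0,0,-1],[0,0,0,0,0,0,-1]]])

```text
clock: 2.7
tool_pos: [0.4552, -0.2452, 0.2526]
eef_rot: [-0.46, 0.537, -0.537, 0.46]
contact_force: [0.3, 0.6, 0.2]
opening: 0.997
```

```bash
python3 - <<'E'
from h import *
d=snap('wrist','w1.png'); print(d['st']['eef_rot'],d['st']['q'])
print(Rn.from_quat(d['st']['eef_rot']).as_matrix().round(3))
E
```

```text
[-0.45995632  0.53719796 -0.53694211  0.4599475 ] [ 0.69423884  0.57604917 -0.46030695  1.87977349  0.35574799  0.76736353
 -0.11560385]
[[-0.154 -0.     0.988]
 [-0.988  0.    -0.154]
 [-0.    -1.    -0.   ]]
```

View pics/w1.png

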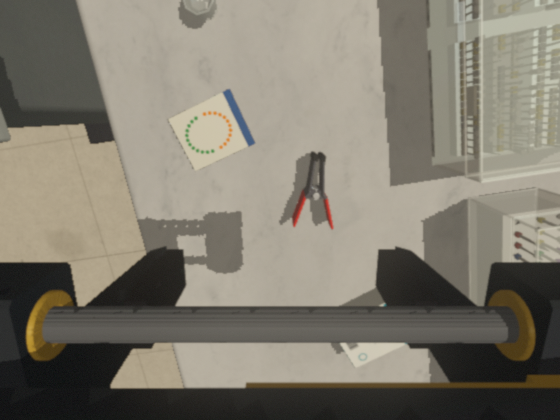

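The wrist view shows the clip with jaw tips at about (318,154), pin (316,194), and handle ends (295,226) and (330,227). The small card lies at (211,130).

```bash
python3 - <<'E'
from h import *
d=snap('wrist')
im=d['img'].astype(int); r,g,b=im[...,0],im[...,1],im[...,2]
m=((r>100)&(g<60)&(b<70)).astype(np.uint8)
n,l,st,c=cv2.connectedComponentsWithStats(m)
for i in range(1,n):
    if st[i,4]>20: print(st[i],c[i]); 
a=cv2.cvtColor(d['img'],cv2.COLOR_RGB2BGR)[140:240,270:350]
cv2.imwrite('pics/w1c.png',cv2.resize(a,None,fx=6,fy=6,interpolation=cv2.INTER_CUBIC))
t=snap('top'); a=cv2.cvtColor(t['img'],cv2.COLOR_RGB2BGR)
cv2.imwrite('pics/t1.png',cv2.resize(a[165:285,135:275],None,fx=5,fy=5,interpolation=cv2.INTER_CUBIC))
E
```

```text
[293 192  12  32 110] [298.21818182 207.4       ]
[324 200   7  24  49] [327.14285714 210.63265306]
```

View pics/w1c.png

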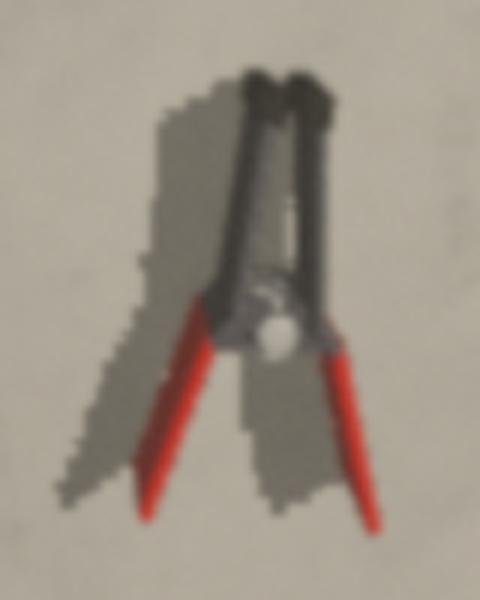

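```bash
python3 - <<'E'
from h import *
d=snap('wrist')
for n,u,v in [('hL',294.2,226.7),('hR',332.5,228.3),('pin',316.3,195.8),('tip',316.7,152.5)]:
    print(n,onz(d,u,v,.036).round(4))
E
```

```text
hL [ 0.4623 -0.2953  0.036 ]
hR [ 0.5024 -0.3034  0.036 ]
pin [ 0.4899 -0.2655  0.036 ]
tip [ 0.4961 -0.2213  0.036 ]
```

View pics/t1.png

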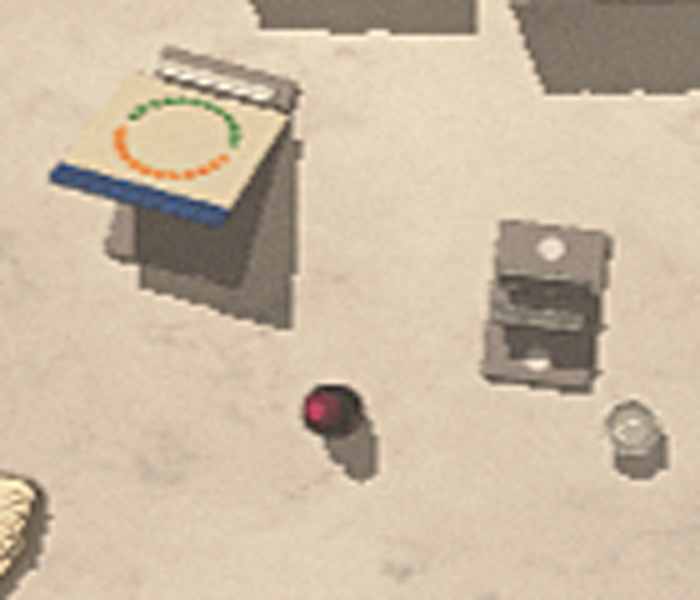

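>>> send_rows(motion=[[[0,0,0,-1,0,0,-1],[0,0,0,-1,0,0,-1],[0,0,0,-1,0,0,-1],[0,0,0,-1,0,0,-1],[0,0,0,-1,0,0,-1]]])

```text
clock: 3.32
tool_pos: [0.471, -0.1454, 0.2528]
eef_rot: [0.459, -0.538, 0.538, -0.459]
contact_force: [0.4, -1.0, 0.2]
opening: 0.997
```

>>> send_rows(motion=[[[0,0,0,-1,0,-0.1,-1],[0,0,0,-1,0,-0.1,-1],[0,0,0,-1,0,-0.1,-1],[0,0,0,-1,0,-0.1,-1],[0,0,0,-1,0,-0.1,-1]]])

```text
clock: 3.73
tool_pos: [0.4766, -0.045, 0.2528]
eef_rot: [0.459, -0.538, 0.538, -0.459]
contact_force: [0.4, 0.5, 0.5]
opening: 0.997
```

>>> send_rows(motion=[[[0,0,0,-1,0,-0.3,-1],[0,0,0,-1,0,-0.3,-1],[0,0,0,-1,0,-0.3,-1],[0,0,0,0,0,0,-1],[0,0,0,0,0,0,-1]]])

```text
clock: 4.15
tool_pos: [0.468, 0.017, 0.2528]
eef_rot: [0.46, -0.537, 0.537, -0.46]
contact_force: [0.2, -1.9, -0.0]
opening: 0.997
```

```bash
python3 - <<'E'
from h import *
d=snap('wrist','w2.png'); print(d['st']['tool_pos'],d['st']['q'])
a=cv2.imread('pics/w2.png')
cv2.imwrite('pics/w2c.png',cv2.resize(a[:250],None,fx=1.42,fy=1.42,interpolation=cv2.INTER_CUBIC))
E
```

```text
[0.46802939 0.01702251 0.25284577] [ 0.15208393  0.51252837 -0.43493127  2.01427611  0.33381201  0.68290385
 -0.64937393]
```

View pics/w2.png

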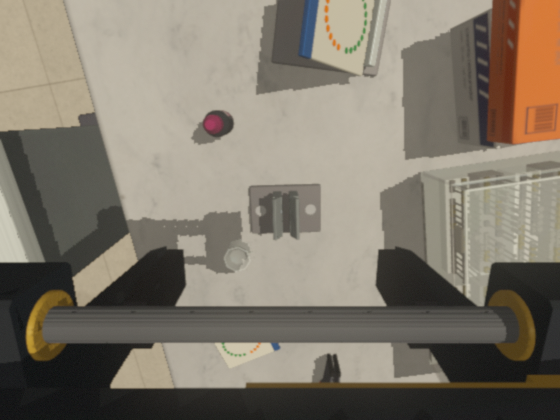

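The stand shows well at about (286,210), with its two walls at (277,215) and (293,215). The card with its blue band is at the top, at (310,25).

```bash
python3 - <<'E'
from h import *
a=cv2.imread('pics/w2.png')
cv2.imwrite('pics/w2a.png',cv2.resize(a[175:250,240:335],None,fx=8,fy=8,interpolation=cv2.INTER_CUBIC))
cv2.imwrite('pics/w2b.png',cv2.resize(a[0:110,250:400],None,fx=5,fy=5,interpolation=cv2.INTER_CUBIC))
E
```

```text
(no output)
```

View pics/w2a.png

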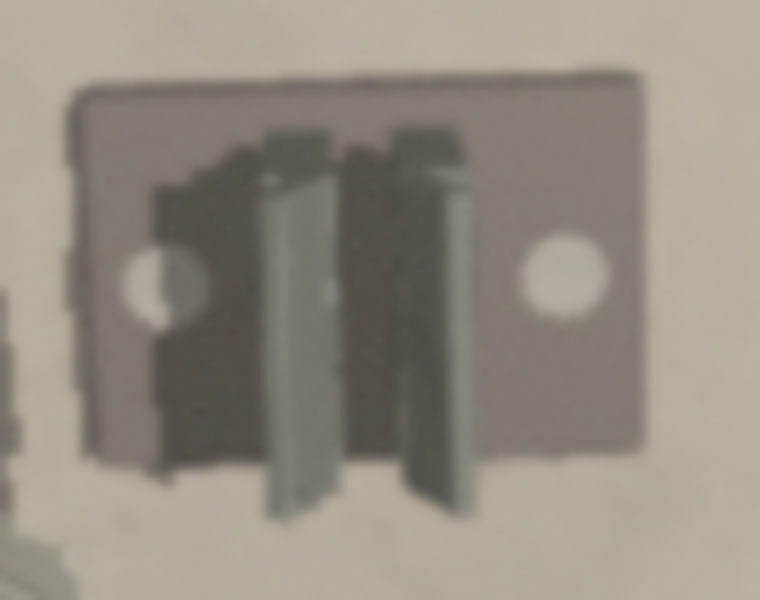

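View pics/w2b.png

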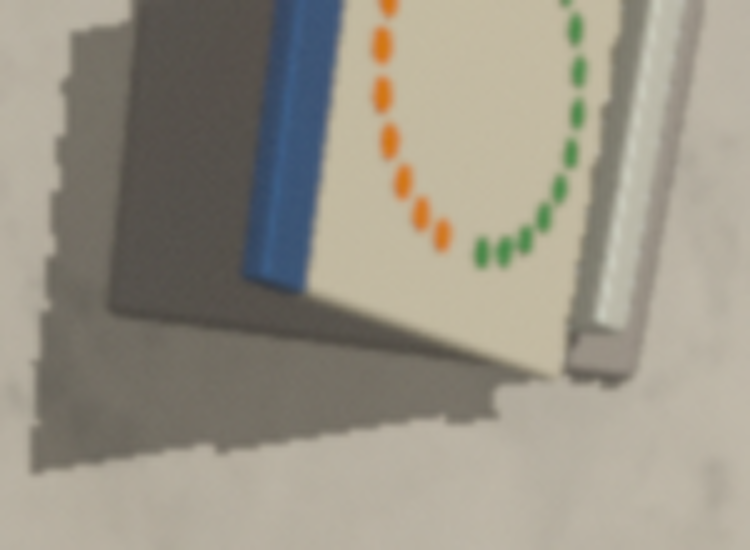

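```bash
python3 - <<'E'
from h import *
import pickle
d=snap('wrist')
f=lambda u,v,z:onz(d,240+u/8,175+v/8,z)
P=[f(*p,.008) for p in [(75,90),(640,73),(645,455),(85,465)]]
for p in P: print(p.round(4))
print('c',np.mean(P,0).round(4))
h=[f(165,288,.008),f(564,277,.008)];print('holes',np.round(h,4),np.mean(h,0).round(4),np.degrees(np.arctan2(*(h[1]-h[0])[[1,0]])))
W=[f(*p,.047) for p in [(262,180),(470,180),(474,515),(268,515)]]
for p in W: print('w',p.round(4))
print(np.mean(W,0).round(4))
g=lambda u,v,z:onz(d,250+u/5,v/5,z)
print('card hdr corner', g(243,275,.094).round(4),'hdr top far edge', g(278,0,.094).round(4),'low corner',g(555,378,.02).round(4))
E
```

```text
[0.4326 0.0107 0.008 ]
[0.5105 0.0008 0.008 ]
[ 0.5042 -0.0549  0.008 ]
[ 0.4241 -0.0439  0.008 ]
c [ 0.4679 -0.0218  0.008 ]
holes [[ 0.4401 -0.0195  0.008 ]
 [ 0.4962 -0.0267  0.008 ]] [ 0.4682 -0.0231  0.008 ] -7.297697860817427
w [0.4586 0.0031 0.047 ]
w [ 0.4844 -0.001   0.047 ]
w [ 0.4786 -0.0454  0.047 ]
w [ 0.4521 -0.0413  0.047 ]
[ 0.4684 -0.0211  0.047 ]
card hdr corner [0.4997 0.1238 0.094 ] hdr top far edge [0.5103 0.1607 0.094 ] low corner [0.5634 0.1058 0.02  ]
```

>>> send_rows(motion=[[[0,0.72,0,-0.75,0,0,0],[0,0.72,0,-0.75,0,0,0],[0.9,0,0,-0.75,0,0,0],[0.9,0,0,-0.75,0,0,0],[0.9,0,0,-0.75,0,0,0]]])

```text
clock: 4.67
tool_pos: [0.4866, 0.0877, 0.2529]
eef_rot: [0.377, -0.499, 0.622, -0.471]
contact_force: [0.2, -1.6, 0.2]
opening: 0.649
```

>>> send_rows(motion=[[[0.9,0,0,-0.75,0,0,0],[0.9,0,0,-0.75,0,0,0],[0.9,0,0,-0.75,0,0,0],[0.9,0,0,-0.75,0,0,0],[0.9,0,0,-0.75,0,0,0]]])

```text
clock: 5.08
tool_pos: [0.5048, 0.1401, 0.251]
eef_rot: [0.313, -0.41, 0.684, -0.516]
contact_force: [1.2, 0.1, -0.2]
opening: 0.503
```

>>> send_rows(motion=[[[0.9,0,0,0,0,0,0],[0.63,0,0,0,0,0,0],[0,0,0,0,0,0,0],[0,0,0,0,0,0,0],[0,0,0,0,0,0,0]]])

```text
clock: 5.5
tool_pos: [0.5004, 0.1319, 0.2484]
eef_rot: [0.311, -0.398, 0.695, -0.511]
contact_force: [-0.1, -0.3, -0.2]
opening: 0.502
```

```bash
cat >> h.py <<'E'
def Rcard(yaw,tilt):
    e=np.array([np.cos(yaw),np.sin(yaw),0]);u=np.array([0,0,1.])
    y=np.sin(tilt)*e-np.cos(tilt)*u; z=np.cos(tilt)*e+np.sin(tilt)*u
    return np.stack([np.cross(y,z),y,z],1)
def delta(pos,yaw,tilt):
    s=get_state(); Q=Rn.from_quat(s['eef_rot']); 
    print('pos',s['tool_pos'].round(4),'t',s['clock'],'F',s['contact_force'].round(1),'open',round(s['opening'],3))
    T=Rcard(np.radians(yaw),np.radians(tilt))
    print('turn units',(( Q.inv()*Rn.from_matrix(T)).as_rotvec()/.08).round(2))
    dp=np.array(pos)-s['tool_pos']
    print('shift units cur',(Q.inv().apply(dp)/.02).round(2),'in target frame',(T.T@dp/.02).round(2))
E
python3 - <<'E'
from h import *
delta((0.4774,0.1736,0.1397),-15.5,40)
d=snap('wrist','w3.png')
E
```

```text
pos [0.5004 0.1319 0.2484] t 5.5 F [-0.1 -0.3 -0.2] open 0.502
turn units [ 2.34 -0.    0.39]
shift units cur [-1.81  3.88 -4.11] in target frame [-1.7   3.1  -4.77]
```

View pics/w3.png

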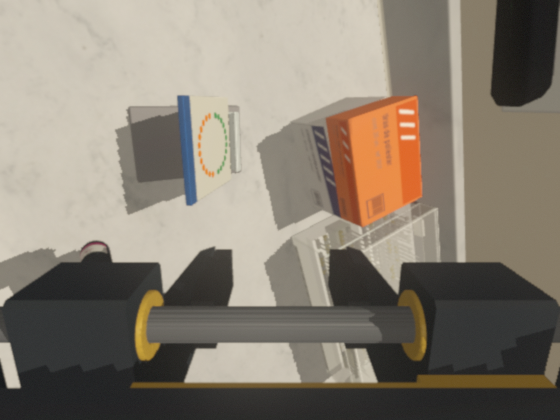

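```bash
python3 - <<'E'
from h import *
s=get_state();print(s['q'].round(3))
d=snap('wrist')
for n,u,v,z in [('hdr top R',191,203,.094),('hdr top L',181,97,.094),('face hdr R',196,200,.097),('lowR',231,181,.02)]: print(n,onz(d,u,v,z).round(4))
E
```

```text
[-0.851  0.538  0.408  2.278  1.463  0.178 -2.243]
hdr top R [0.5035 0.1252 0.094 ]
hdr top L [0.5244 0.2038 0.094 ]
face hdr R [0.5075 0.1269 0.097 ]
lowR [0.5636 0.105  0.02  ]
```

```bash
cat > fk.py <<'E'
import numpy as np, itertools
from scipy.optimize import least_squares
from scipy.spatial.transform import Rotation as Rn
D=[([1.19780365,0.68998948,-0.19448242,1.56633737,0.15729897,0.90249364,-0.2151025],[0.2469929,-0.57346734,0.25190755],[-0.14303588,0.69314996,-0.69190266,0.14266948]),
([0.69423884,0.57604917,-0.46030695,1.87977349,0.35574799,0.76736353,-0.11560385],[0.4552,-0.2452,0.2526],[-0.45995632,0.53719796,-0.53694211,0.4599475]),
([0.15208393,0.51252837,-0.43493127,2.01427611,0.33381201,0.68290385,-0.64937393],[0.46802939,0.01702251,0.25284577],[.46,-.537,.537,-.46]),
([-0.851,0.538,0.408,2.278,1.463,0.178,-2.243],[0.5004,0.1319,0.2484],[0.311,-0.398,0.695,-0.511])]
def fk(q,p,sg):
    d,a,b,L=p[:4]; R=Rn.identity(); x=np.array([0,0,d])
    R=R*Rn.from_euler('z',sg[0]*q[0]+p[4])*Rn.from_euler('y',sg[1]*q[1]); x=x+R.apply([0,0,a])
    R=R*Rn.from_euler('z',sg[2]*q[2])*Rn.from_euler('y',sg[3]*q[3]); x=x+R.apply([0,0,b])
    R=R*Rn.from_euler('z',sg[4]*q[4])*Rn.from_euler('y',sg[5]*q[5]); x=x+R.apply([0,0,L])
    R=R*Rn.from_euler('z',sg[6]*q[6]+p[5])
    # tool y = local z
    T=R.as_matrix()@np.array([[1,0,0],[0,0,1],[0,-1,0]]).T if False else R.as_matrix()@np.array([[1,0,0],[0,0,-1],[0,1,0.]])
    return x,T
if __name__=='__main__':
    best=[]
    for sg in itertools.product([1,-1],repeat=5):
        s=(sg[0],1,sg[1],sg[2],sg[3],sg[4],sg[0])
        for s6 in (1,-1):
            s=(sg[0],1,sg[1],sg[2],sg[3],sg[4],s6)
            def f(p):
                o=[]
                for q,x,Q in D:
                    X,T=fk(q,p,s); o+=list(X-x); o+=list((Rn.from_matrix(T).inv()*Rn.from_quat(Q)).as_rotvec()*.3)
                return o
            for p5 in (0,1.6,3.1,-1.6):
                r=least_squares(f,[.34,.4,.4,.3,0,p5]); best.append((r.cost,s,r.x.round(4)))
    best.sort(key=lambda b:b[0])
    for b in best[:4]: print(b)
E
python3 fk.py
```

```text
(np.float64(8.849565744029427e-05), (-1, 1, -1, 1, -1, 1, -1), array([ 0.3517,  0.5827,  0.3286,  0.349 , -0.0718, -1.6403]))
(np.float64(8.849565744029433e-05), (-1, 1, -1, 1, -1, 1, -1), array([ 0.3517,  0.5827,  0.3286,  0.349 , -0.0718, -1.6403]))
(np.float64(8.849565744029503e-05), (-1, 1, -1, 1, -1, 1, -1), array([ 0.3517,  0.5827,  0.3286,  0.349 , -0.0718,  4.6429]))
(np.float64(8.849565744029651e-05), (-1, 1, -1, 1, -1, 1, -1), array([ 0.3517,  0.5827,  0.3286,  0.349 , -0.0718,  4.6429]))
```

```bash
cat > fk2.py <<'E'
from fk import *
sg=(-1,1,-1,1,-1,1,-1)
def fk(q,p):
    d,a,b,L,o1,o7,x1,x2,x3,y4=p; R=Rn.identity(); x=np.array([0,0,d])
    E=lambda ax,v:Rn.from_euler(ax,v)
    R=R*E('z',-q[0]+o1); x=x+R.apply([x1,0,0]); R=R*E('y',q[1]); x=x+R.apply([x2,0,a])
    R=R*E('z',-q[2])*E('y',q[3]); x=x+R.apply([x3,0,b])
    R=R*E('z',-q[4])*E('y',q[5]); x=x+R.apply([y4,0,L])
    R=R*E('z',-q[6]+o7)
    return x,R.as_matrix()@np.array([[1,0,0],[0,0,-1],[0,1,0.]])
def fit(D=D):
    def f(p):
        o=[]
        for q,x,Q in D:
            X,T=fk(q,p); o+=list(X-x); o+=list((Rn.from_matrix(T).inv()*Rn.from_quat(Q)).as_rotvec()*.3)
        return np.array(o+list(np.array(p[6:])*1e-3))
    r=least_squares(f,[.3517,.5827,.3286,.349,-.0718,-1.64,0,0,0,0]); return r.x,r.cost,f(r.x)
if __name__=='__main__':
    x,c,f=fit(); print(x.round(4),c); print(f.round(3)[:-4].reshape(-1,6))
E
python3 fk2.py
```

```text
[ 0.3615  0.5444  0.3504  0.3105 -0.0602 -1.6291  0.0537 -0.0147  0.0144
  0.0247] 4.8123519419830376e-05
[[ 0.003  0.001 -0.     0.    -0.001 -0.   ]
 [-0.001 -0.002  0.001 -0.    -0.001 -0.   ]
 [-0.     0.001 -0.001 -0.    -0.001  0.   ]
 [ 0.     0.    -0.     0.001  0.002  0.009]]
```

```bash
cat > ik.py <<'E'
from fk2 import *
P=fit()[0]
lo=np.array([-3.01,-.46,-1.47,.13,-1,.04,-2.66]);hi=np.array([3.01,2.08,1.51,2.56,4.14,2.09,2.66])
def Rcard(yaw,tilt):
    yaw,tilt=np.radians([yaw,tilt])
    e=np.array([np.cos(yaw),np.sin(yaw),0]);u=np.array([0,0,1.])
    y=np.sin(tilt)*e-np.cos(tilt)*u; z=np.cos(tilt)*e+np.sin(tilt)*u
    return np.stack([np.cross(y,z),y,z],1)
def ik(pos,T,seed):
    def f(q):
        X,R=fk(q,P); return np.r_[X-pos,.3*Rn.from_matrix(R.T@T).as_rotvec()]
    r=least_squares(f,np.clip(seed,lo+.01,hi-.01),bounds=(lo,hi)); return r.x,np.linalg.norm(r.fun)
E
python3 - <<'E'
from ik import *
rng=np.random.default_rng(0)
g=np.array((0.5269,0.1599,0.0784)); zd=np.array((-0.6195,0.1716,0.766))
for flip in (0,1):
  for nm,pos,tilt in [('grasp',g,40),('pre',g+.06*zd,40),('lift upr',np.array((.5,.16,.25)),0)]:
    T=Rcard(-15.5,tilt)
    if flip: T=T@np.diag([-1,1,-1])
    sols=[]
    for i in range(30):
        q,e=ik(pos,T,rng.uniform(lo,hi))
        if e<1e-4 : sols.append(q)
    sols.sort(key=lambda q:q[4])
    print(flip,nm,len(sols)); 
    for q in sols[::max(1,len(sols)//6)]: print(q.round(2))
E
```

```text
0 grasp 6
[-0.68  1.11  0.06  2.45  2.58  0.99  2.66]
[-0.73  1.12  0.16  2.46  2.67  0.95  2.56]
[-0.99  1.26  0.75  2.46  3.28  0.88  1.9 ]
[-1.05  1.33  0.91  2.45  3.46  0.92  1.7 ]
[-1.17  1.72  1.51  2.43  3.95  1.31  1.06]
[-1.17  1.72  1.51  2.43  3.95  1.31  1.06]
0 pre 11
[-0.75  1.01  0.04  2.54  2.5   0.97  2.66]
[-0.75  1.01  0.04  2.54  2.51  0.97  2.66]
[-0.75  1.01  0.04  2.54  2.51  0.97  2.66]
[-0.79  1.02  0.14  2.55  2.59  0.93  2.58]
[-0.85  1.03  0.26  2.55  2.7   0.89  2.48]
[-0.99  1.09  0.59  2.55  3.06  0.84  2.14]
[-1.03  1.12  0.69  2.55  3.18  0.84  2.02]
[-1.04  1.13  0.71  2.55  3.21  0.84  2.  ]
[-1.14  1.26  1.02  2.54  3.58  0.91  1.64]
[-1.19  1.42  1.31  2.53  3.86  1.08  1.35]
[-1.21  1.56  1.51  2.53  4.02  1.24  1.17]
0 lift upr 21
[-0.95  0.9   1.27  1.88 -0.96  1.14  0.42]
[-0.54  0.57  0.31  1.86 -0.24  0.74 -0.37]
[-0.44  0.56  0.12  1.86 -0.1   0.73 -0.53]
[-0.33  0.56 -0.08  1.86  0.06  0.73 -0.71]
[-0.21  0.57 -0.29  1.86  0.23  0.74 -0.9 ]
[ 0.08  0.69 -0.86  1.87  0.67  0.89 -1.38]
[ 0.18  0.82 -1.14  1.88  0.87  1.05 -1.6 ]
1 grasp 15

[... 378 characters left out ...]
7  2.51  2.04  1.48 -0.03]
[-0.49  1.07 -0.49  2.52  2.16  1.27 -0.15]
[-0.51  1.06 -0.45  2.52  2.18  1.24 -0.18]
[-0.61  1.02 -0.24  2.53  2.3   1.11 -0.29]
[-0.74  1.01  0.02  2.54  2.49  0.98 -0.47]
[-0.78  1.01  0.11  2.55  2.57  0.94 -0.54]
[-0.82  1.02  0.2   2.55  2.65  0.91 -0.62]
[-0.94  1.06  0.45  2.55  2.9   0.85 -0.86]
[-1.2   1.44  1.34  2.53  3.89  1.1  -1.83]
1 lift upr 14
[-0.44  0.56  0.12  1.86 -0.09  0.73  2.61]
[-0.29  0.56 -0.14  1.86  0.11  0.73  2.38]
[-0.01  0.64 -0.67  1.87  0.53  0.82  1.92]
[ 0.07  0.69 -0.85  1.87  0.66  0.89  1.77]
[ 0.15  0.77 -1.03  1.87  0.8   0.98  1.62]
[ 0.19  0.83 -1.16  1.88  0.89  1.06  1.53]
[ 0.22  0.91 -1.28  1.88  0.97  1.16  1.44]
```

>>> send_rows(motion=[[[0,-1,0,0,0,0,0],[0,-1,0,0,0,0,0],[0,-1,0,0,0,0,0],[0,-1,0,0,0,0,0],[0,-1,0,0,0,0,0]]])

```text
clock: 6.02
tool_pos: [0.5002, 0.1324, 0.2485]
eef_rot: [0.444, -0.287, 0.619, -0.581]
contact_force: [-0.1, 0.1, -0.2]
opening: 0.501
```

>>> send_rows(motion=[[[0,-1,0,0,0,0,0],[0,-1,0,0,0,0,0],[0,-1,0,0,0,0,0],[0,-1,0,0,0,0,0],[0,-1,0,0,0,0,0]]])

```text
clock: 6.43
tool_pos: [0.5002, 0.1324, 0.2484]
eef_rot: [-0.558, 0.166, -0.518, 0.626]
contact_force: [-0.3, 0.1, -0.5]
opening: 0.5
```

```bash
python3 - <<'E'
from h import *
s=get_state();print(s['q'].round(3),s['tool_pos'])
print(Rn.from_quat(s['eef_rot']).as_matrix().round(3))
E
```

```text
[-0.848  0.537  0.402  2.278  1.464  0.182 -1.441] [0.50017977 0.13240357 0.24844966]
[[ 0.408  0.463  0.787]
 [-0.835 -0.16   0.527]
 [ 0.37  -0.872  0.321]]
```

As planned, only joint 7 is turning, so I'll carry on with the half turn.

>>> send_rows(motion=[[[0,-1,0,0,0,0,0],[0,-1,0,0,0,0,0],[0,-1,0,0,0,0,0],[0,-1,0,0,0,0,0],[0,-1,0,0,0,0,0]]])

```text
clock: 6.85
tool_pos: [0.5002, 0.1324, 0.2485]
eef_rot: [0.65, -0.039, 0.397, -0.647]
contact_force: [-0.0, 0.2, -0.4]
opening: 0.504
```

>>> send_rows(motion=[[[0,-1,0,0,0,0,0],[0,-1,0,0,0,0,0],[0,-1,0,0,0,0,0],[0,-1,0,0,0,0,0],[0,-1,0,0,0,0,0]]])

```text
clock: 7.27
tool_pos: [0.5002, 0.1324, 0.2484]
eef_rot: [0.716, 0.091, 0.26, -0.642]
contact_force: [-0.8, 0.9, 0.0]
opening: 0.498
```

>>> send_rows(motion=[[[0,-1,0,0,0,0,0],[0,-1,0,0,0,0,0],[0,-1,0,0,0,0,0],[0,-1,0,0,0,0,0],[0,-1,0,0,0,0,0]]])

```text
clock: 7.68
tool_pos: [0.5002, 0.1324, 0.2484]
eef_rot: [0.753, 0.216, 0.112, -0.611]
contact_force: [0.6, 0.4, 0.4]
opening: 0.5
```

>>> send_rows(motion=[[[0,-1,0,0,0,0,0],[0,-1,0,0,0,0,0],[0,-1,0,0,0,0,0],[0,-1,0,0,0,0,0],[0,-1,0,0,0,0,0]]])

```text
clock: 8.1
tool_pos: [0.5002, 0.1324, 0.2484]
eef_rot: [0.761, 0.333, -0.04, -0.556]
contact_force: [-0.0, -0.1, 0.1]
opening: 0.502
```

>>> send_rows(motion=[[[0,-1,0,0,0,0,0],[0,-1,0,0,0,0,0],[0,-1,0,0,0,0,0],[0,-1,0,0,0,0,0],[0,-1,0,0,0,0,0]]])

```text
clock: 8.52
tool_pos: [0.5001, 0.1324, 0.2484]
eef_rot: [0.738, 0.437, -0.19, -0.478]
contact_force: [0.4, 0.3, 0.1]
opening: 0.501
```

```bash
sed -i 's/def delta(pos,yaw,tilt):/def delta(pos,yaw,tilt,flip=1):/; s/    dp=np.array/    pass; dp=np.array/' h.py
python3 - <<'E'
t=open('h.py').read()
t=t.replace("np.radians(tilt))\n","np.radians(tilt))@(np.diag([-1,1,-1.]) if flip else np.eye(3))\n    print('q',s['q'].round(2))\n")
open('h.py','w').write(t)
E
python3 - <<'E'
from h import *
delta((0.4774,0.1736,0.1397),-15.5,40)
from ik import *
s=get_state()
T=Rcard(-15.5,40)@np.diag([-1,1,-1.])
g=np.array((0.5269,0.1599,0.0784)); zd=np.array((-0.6195,0.1716,0.766))
for k in (.12,.06,0):
    print(k,ik(g+k*zd,T,s['q']))
E
```

```text
pos [0.5001 0.1324 0.2484] t 8.5167 F [0.4 0.3 0.1] open 0.501
q [-0.84  0.53  0.39  2.28  1.46  0.19  0.56]
turn units [-2.25 -4.2  -0.78]
shift units cur [0.33 3.88 4.46] in target frame [1.68 3.11 4.76]
0.12 (array([-0.32213004,  1.26933668, -1.24697449,  2.56      ,  1.71751856,
        1.83700129,  0.01319217]), np.float64(0.0020939490777117046))
0.06 (array([-0.87685603,  1.03507196,  0.31965934,  2.55004605,  2.76097801,
        0.87568868, -0.72372068]), np.float64(1.3955794698610575e-07))
0 (array([-0.80837183,  1.14161088,  0.32569952,  2.46050576,  2.81665968,
        0.90336748, -0.74141605]), np.float64(2.3362613496041007e-08))
```

```bash
python3 - <<'E'
from h import *
delta((0.5445,0.155,0.1655),-15.5,40)
from ik import *
s=get_state()
T=Rcard(-15.5,40)@np.diag([-1,1,-1.])
q=s['q']
for p in [(0.5445,0.155,0.1655),(0.4928,0.1693,0.1205),(0.5269,0.1599,0.0784)]:
    q,e=ik(np.array(p),T,q);print(p,q.round(2),e)
E
```

```text
pos [0.5001 0.1324 0.2484] t 8.5167 F [0.4 0.3 0.1] open 0.501
q [-0.84  0.53  0.39  2.28  1.46  0.19  0.56]
turn units [-2.25 -4.2  -0.78]
shift units cur [1.57 4.46 1.01] in target frame [1.68 4.36 1.26]
(0.5445, 0.155, 0.1655) [-0.52  0.85 -0.19  2.41  2.27  0.88 -0.05] 3.307728515916546e-08
(0.4928, 0.1693, 0.1205) [-0.62  1.03 -0.2   2.53  2.33  1.09 -0.32] 3.62113294876211e-07
(0.5269, 0.1599, 0.0784) [-0.56  1.12 -0.17  2.45  2.42  1.1  -0.3 ] 1.5616869965495458e-09
```

>>> send_rows(motion=[[[-0.25,-0.42,-0.08,0.16,0.44,0.1,0],[-0.25,-0.42,-0.08,0.16,0.44,0.1,0],[-0.25,-0.42,-0.08,0.16,0.44,0.1,0],[-0.25,-0.42,-0.08,0.16,0.44,0.1,0],[-0.25,-0.42,-0.08,0.16,0.44,0.1,0]]])

```text
clock: 8.93
tool_pos: [0.5223, 0.1429, 0.2091]
eef_rot: [0.736, 0.493, -0.219, -0.409]
contact_force: [0.2, -0.3, 0.1]
opening: 0.497
```

>>> send_rows(motion=[[[-0.25,-0.42,-0.08,0.16,0.44,0.1,0],[-0.25,-0.42,-0.08,0.16,0.44,0.1,0],[-0.25,-0.42,-0.08,0.16,0.44,0.1,0],[-0.25,-0.42,-0.08,0.16,0.44,0.1,0],[-0.25,-0.42,-0.08,0.16,0.44,0.1,0]]])

```text
clock: 9.35
tool_pos: [0.5463, 0.1526, 0.1688]
eef_rot: [0.727, 0.548, -0.249, -0.332]
contact_force: [-0.8, -1.1, 0.4]
opening: 0.501
```

```bash
python3 - <<'E'
from h import *
delta((0.5445,0.155,0.1655),-15.5,40)
E
```

```text
pos [0.5463 0.1526 0.1688] t 9.35 F [-0.8 -1.1  0.4] open 0.501
q [-0.68  0.78  0.05  2.34  2.22  0.67 -0.01]
turn units [ 0.22 -0.1  -0.07]
shift units cur [0.09 0.05 0.2 ] in target frame [0.09 0.05 0.2 ]
```

```bash
python3 - <<'E'
from h import *
d=snap('wrist','w4.png')
delta((0.4928,0.1693,0.1205),-15.5,40)
E
```

```text
pos [0.5461 0.1531 0.167 ] t 9.4 F [-0.6 -0.  -2. ] open 0.497
q [-0.68  0.78  0.05  2.34  2.22  0.67 -0.01]
turn units [ 0.2  -0.06 -0.07]
shift units cur [ 0.05 -0.07  3.63] in target frame [ 0.07 -0.01  3.63]
```

View pics/w4.png

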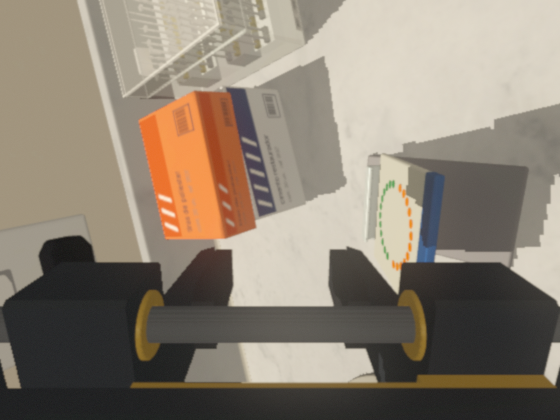

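>>> send_rows(motion=[[[0.1,0,0,0,0,0.7,0],[0.1,0,0,0,0,0.7,0],[0,0,0,0,0,0.7,0],[0,0,0,0,0,0.7,0],[0,0,0,0,0,0.7,0]]])

```text
clock: 9.82
tool_pos: [0.4944, 0.1674, 0.1239]
eef_rot: [0.725, 0.545, -0.253, -0.338]
contact_force: [-0.1, 0.6, -0.4]
opening: 0.5
```

```bash
python3 - <<'E'
from h import *
delta((0.4928,0.1693,0.1205),-15.5,40)
d=snap('wrist','w5.png')
for n,u,v in []: pass
E
```

```text
pos [0.4944 0.1674 0.1239] t 9.8167 F [-0.1  0.6 -0.4] open 0.5
q [-0.73  0.89 -0.05  2.44  2.24  0.84 -0.19]
turn units [ 0.01 -0.13 -0.07]
shift units cur [0.07 0.06 0.19] in target frame [0.07 0.06 0.19]
```

View pics/w5.png

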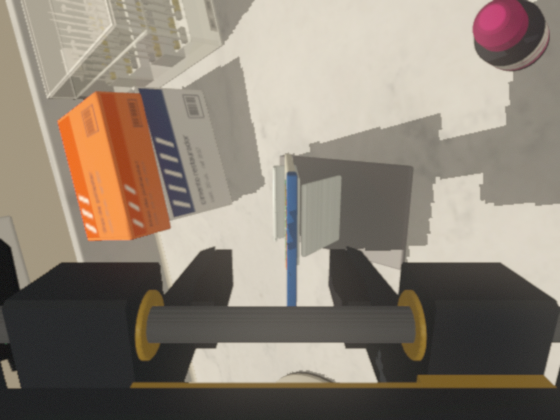

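>>> send_rows(motion=[[[0,-0.1,-0.05,0.1,0,0.25,0],[0,0,0,0,0.4,0,0],[0,0,0,0,0.6,0,0],[0,0,0,0,0.6,0,0],[0,0,0,0,0.6,0,0]]])

```text
clock: 10.28
tool_pos: [0.5202, 0.1627, 0.0863]
eef_rot: [0.722, 0.548, -0.255, -0.336]
contact_force: [-0.2, -0.0, -1.2]
opening: 0.498
```

```bash
python3 - <<'E'
from h import *
delta((0.5269,0.1599,0.0784),-15.5,40)
d=snap('wrist','w6.png')
E
```

```text
pos [0.5202 0.1627 0.0863] t 10.2833 F [-0.2 -0.  -1.2] open 0.498
q [-0.67  0.98 -0.06  2.39  2.31  0.88 -0.21]
turn units [ 0.02 -0.02 -0.01]
shift units cur [-0.04  0.54 -0.02] in target frame [-0.04  0.54 -0.02]
```

View pics/w6.png

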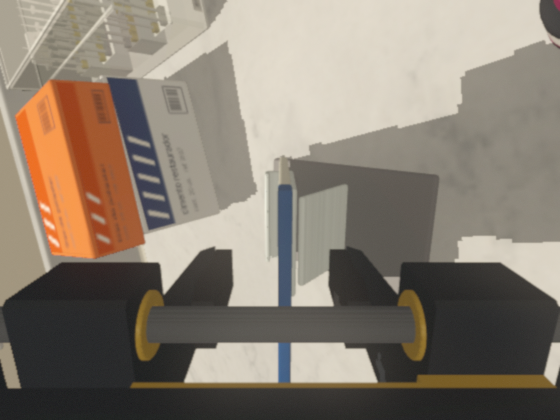

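>>> send_rows(motion=[[[0,0,0,0,0.5,0.06,0],[0,0,0,0,0,0,0],[0,0,0,0,0,0,1],[0,0,0,0,0,0,1],[0,0,0,0,0,0,1]]], force=20)

```text
clock: 10.75
tool_pos: [0.5235, 0.1622, 0.0787]
eef_rot: [0.721, 0.549, -0.256, -0.336]
contact_force: [0.5, -0.5, -0.3]
opening: 0.295
```

>>> send_rows(motion=[[[0,0,0,0,0,0,1],[0,0,0,0,0,0,1],[0,0,0,0,0,0,1],[0,0,0,0,0,0,1],[0,0,0,0,0,0,1]]])

```text
clock: 11.17
tool_pos: [0.5242, 0.1621, 0.079]
eef_rot: [0.722, 0.549, -0.255, -0.336]
contact_force: [-0.1, -0.7, 4.4]
opening: 0.05
```

```bash
python3 - <<'E'
from h import *
delta((0.5269,0.1599,0.0784),-15.5,40)
d=snap('wrist','w7.png')
E
```

```text
pos [0.5242 0.1621 0.079 ] t 11.1667 F [-0.1 -0.7  4.4] open 0.05
q [-0.66  0.99 -0.06  2.38  2.32  0.89 -0.21]
turn units [ 0.02 -0.01  0.01]
shift units cur [-0.07  0.13 -0.1 ] in target frame [-0.07  0.13 -0.1 ]
```

View pics/w7.png

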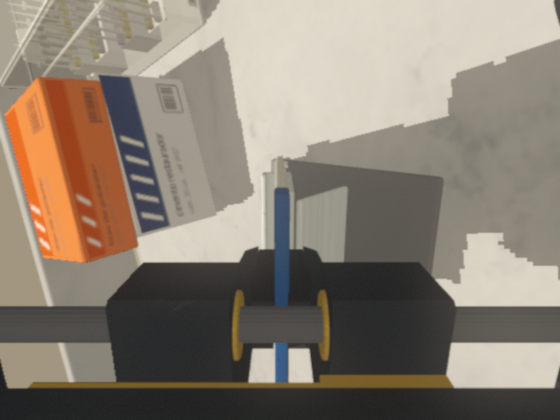

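```bash
python3 - <<'E'
from h import *
d=snap('wrist')
H=d['hand_eye'];K=d['camera_matrix']
c=np.array([(282-K[0,2])/K[0,0],(187-K[1,2])/K[1,1],1]); r=H[:3,:3]@c;o=H[:3,3]
print(o+r*(-.0205-o[1])/r[1])
print(Rn.from_quat(d['st']['eef_rot']).inv().apply([0,0,1]))
from ik import *
q=d['st']['q'];F=np.diag([-1,1,-1.])
zd=np.array((-0.6195,0.1716,0.766));p0=d['st']['tool_pos']
for p,y,t in [(p0+.02*zd,-15.5,40),(p0+.02*zd+[.01,0,.1],-15.5,40),((.52,.15,.22),-15.5,30),((.52,.13,.22),-13,20),((.5,.1,.22),-10,10),((.49,.05,.22),-7.3,0),((.468,-.022,.2),-7.3,0),((.468,-.022,.0875),-7.3,0)]:
    q,e=ik(np.array(p),Rcard(y,t)@F,q);print(np.round(p,3),t,q.round(2),round(e,5))
E
```

```text
[-0.04496225 -0.0205     -0.00029022]
[ 0.00089191 -0.76498384 -0.64404885]
[0.512 0.166 0.094] 40 [-0.63  1.08 -0.11  2.48  2.43  1.07 -0.36] 0.0
[0.522 0.166 0.194] 40 [-0.62  0.77 -0.12  2.44  2.22  0.8  -0.05] 0.0
[0.52 0.15 0.22] 30 [-0.48  0.6  -0.18  2.32  1.85  0.5   0.47] 0.00049
[0.52 0.13 0.22] 20 [-0.27  0.57 -0.33  2.19  1.3   0.41  1.18] 0.00302
[0.5  0.1  0.22] 10 [ 0.04  0.61 -0.65  2.1   0.92  0.58  1.69] 1e-05
[0.49 0.05 0.22] 0 [ 0.28  0.7  -0.84  1.99  0.75  0.78  2.01] 0.0
[ 0.468 -0.022  0.2  ] 0 [ 0.42  0.72 -0.84  2.09  0.84  0.72  2.04] 0.0
[ 0.468 -0.022  0.088] 0 [ 0.31  0.93 -0.68  2.18  1.31  0.55  1.61] 0.0
```

>>> send_rows(motion=[[[0,0,0,0,-0.3,0,1],[0,0,0,0,-0.4,0,1],[0,0,0,0,-0.5,-0.2,1],[0,0,0,0,-0.6,-0.5,1],[0,0,0,0,-0.6,-0.5,1]]])

```text
clock: 11.68
tool_pos: [0.5098, 0.1656, 0.1307]
eef_rot: [0.721, 0.548, -0.257, -0.337]
contact_force: [0.4, -0.0, -1.6]
opening: 0.053
```

>>> send_rows(motion=[[[0,0,0,0,-0.7,-0.6,1],[0,0,0,0,-0.7,-0.6,1],[0,0,0,0,-0.7,-0.6,1],[0,0,0,0,-0.7,-0.6,1],[0,0,0,0,-0.3,-0.3,1]]])

```text
clock: 12.1
tool_pos: [0.5118, 0.1654, 0.2149]
eef_rot: [0.721, 0.549, -0.255, -0.337]
contact_force: [-0.3, -0.2, -0.7]
opening: 0.052
```

```bash
python3 - <<'E'
from h import *
delta((.468,-.022,.2),-7.3,0)
d=snap('side','s8.png')
a=cv2.imread('pics/s8.png')
cv2.imwrite('pics/s8c.png',cv2.resize(a[60:280,130:380],None,fx=2.6,fy=2.6,interpolation=cv2.INTER_CUBIC))
E
```

```text
pos [0.5118 0.1654 0.2149] t 12.1 F [-0.3 -0.2 -0.7] open 0.052
q [-0.79  0.65  0.11  2.37  2.08  0.58  0.1 ]
turn units [ 8.7  -1.71 -0.59]
shift units cur [-9.62  0.8   0.17] in target frame [-9.57  0.74  0.98]
```

View pics/s8c.png

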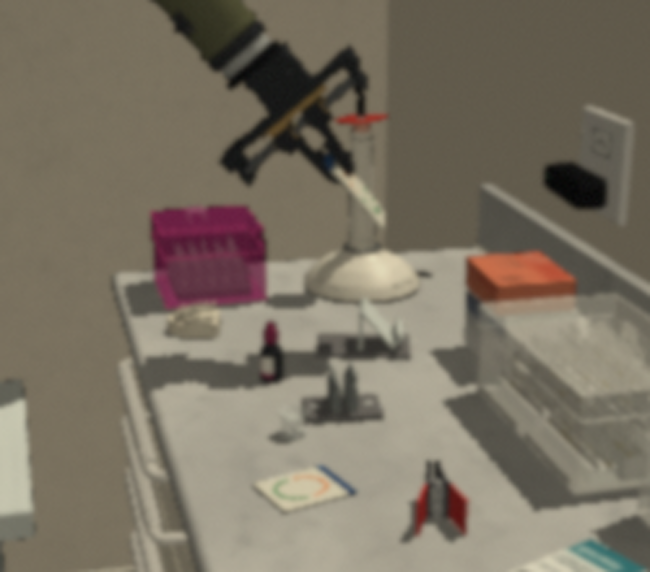

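>>> send_rows(motion=[[[0.44,-0.08,-0.03,-0.48,0,0,1],[0.44,-0.08,-0.03,-0.48,0,0,1],[0.44,-0.08,-0.03,-0.48,0,0,1],[0.44,-0.08,-0.03,-0.48,0,0,1],[0.44,-0.08,-0.03,-0.48,0,0,1]]])

```text
clock: 12.57
tool_pos: [0.499, 0.1185, 0.2125]
eef_rot: [0.68, 0.533, -0.314, -0.393]
contact_force: [0.5, -0.0, -0.2]
opening: 0.054
```

>>> send_rows(motion=[[[0.44,-0.08,-0.03,-0.48,0,0,1],[0.44,-0.08,-0.03,-0.48,0,0,1],[0.44,-0.08,-0.03,-0.48,0,0,1],[0.44,-0.08,-0.03,-0.48,0,0,1],[0.44,-0.08,-0.03,-0.48,0,0,1]]])

```text
clock: 12.98
tool_pos: [0.491, 0.0757, 0.2129]
eef_rot: [0.644, 0.517, -0.359, -0.435]
contact_force: [-0.0, -1.0, 0.2]
opening: 0.057
```

```bash
python3 - <<'E'
from h import *
delta((.468,-.022,.2),-7.3,0)
E
```

```text
pos [0.491  0.0757 0.2129] t 12.9833 F [-0.  -1.   0.2] open 0.057
q [-0.58  0.56  0.3   2.31  1.96  0.05  0.64]
turn units [ 4.64 -0.98 -0.36]
shift units cur [-5.01  0.62  0.36] in target frame [-4.99  0.65  0.52]
```

>>> send_rows(motion=[[[0.4,-0.08,-0.03,-0.4,0,0,1],[0.4,-0.08,-0.03,-0.4,0,0,1],[0.4,-0.08,-0.03,-0.4,0,0,1],[0.4,-0.08,-0.03,-0.4,0,0,1],[0.4,-0.08,-0.03,-0.4,0,0,1]]])

```text
clock: 13.4
tool_pos: [0.4908, 0.0574, 0.2113]
eef_rot: [0.624, 0.511, -0.38, -0.453]
contact_force: [0.2, -1.1, -2.3]
opening: 0.058
```

```bash
python3 - <<'E'
from h import *
delta((.468,-.022,.2),-7.3,0)
E
```

```text
pos [0.4908 0.0574 0.2113] t 13.4 F [ 0.2 -1.1 -2.3] open 0.058
q [-0.28  0.53 -0.05  2.26  1.12  0.2   1.56]
turn units [ 3.81 -0.74 -0.26]
shift units cur [-4.11  0.47  0.54] in target frame [-4.08  0.57  0.63]
```

It passed through: q5 is now 1.12 and q6 is growing again, so I'll continue.

>>> send_rows(motion=[[[0.4,-0.08,-0.03,-0.4,0,0.06,1],[0.4,-0.08,-0.03,-0.4,0,0.06,1],[0.4,-0.08,-0.03,-0.4,0,0.06,1],[0.4,-0.08,-0.03,-0.4,0,0.06,1],[0.4,-0.08,-0.03,-0.4,0,0.06,1]]])

```text
clock: 13.82
tool_pos: [0.4783, 0.0176, 0.2108]
eef_rot: [0.577, 0.49, -0.426, -0.496]
contact_force: [-0.3, -0.8, -0.7]
opening: 0.054
```

>>> send_rows(motion=[[[0.4,-0.08,-0.03,-0.4,0,0.06,1],[0.4,-0.08,-0.03,-0.4,0,0.06,1],[0.4,-0.08,-0.03,-0.4,0,0.06,1],[0.4,-0.08,-0.03,-0.4,0,0.06,1],[0.3,-0.08,-0.03,-0.4,0,0.06,1]]])

```text
clock: 14.23
tool_pos: [0.4671, -0.0212, 0.2103]
eef_rot: [-0.528, -0.468, 0.468, 0.533]
contact_force: [0.5, 0.7, 0.1]
opening: 0.053
```

```bash
python3 - <<'E'
from h import *
delta((.468,-.019,.2),-7.3,0)
d=snap('wrist','w9.png')
E
```

```text
pos [ 0.4671 -0.0212  0.2103] t 14.2333 F [0.5 0.7 0.1] open 0.053
q [ 0.34  0.62 -0.62  2.05  0.58  0.65  2.35]
turn units [-0.07  0.03  0.05]
shift units cur [ 0.11  0.52 -0.03] in target frame [ 0.11  0.52 -0.03]
```

View pics/w9.png

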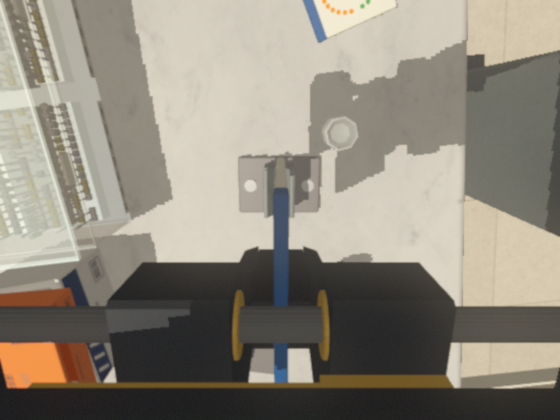

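```bash
python3 - <<'E'
from h import *
a=cv2.imread('pics/w9.png')
cv2.imwrite('pics/w9c.png',cv2.resize(a[145:225,230:330],None,fx=8,fy=7.5,interpolation=cv2.INTER_CUBIC))
E
```

```text
(no output)
```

View pics/w9c.png

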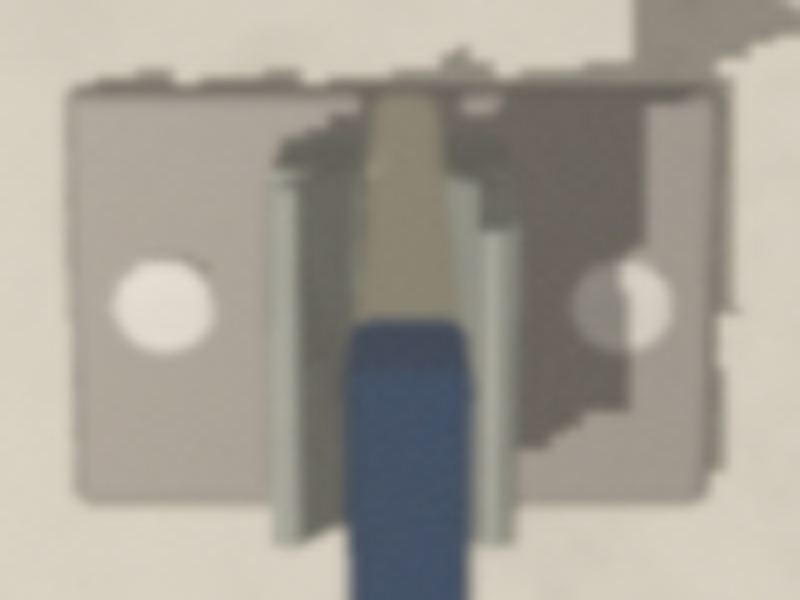

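>>> send_rows(motion=[[[-0.05,0,0.05,0.1,0.3,-0.06,1],[0,0,0,0,0.7,0,1],[0,0,0,0,0.7,0,1],[0,0,0,0,0.7,0,1],[0,0,0,0,0.5,0,1]]])

```text
clock: 14.7
tool_pos: [0.4685, -0.0179, 0.1513]
eef_rot: [0.53, 0.468, -0.468, -0.53]
contact_force: [-0.4, 0.1, -1.1]
opening: 0.052
```

```bash
python3 - <<'E'
from h import *
delta((.468,-.019,.0875),-7.3,0)
d=snap('wrist','w10.png')
a=cv2.imread('pics/w10.png')
cv2.imwrite('pics/w10c.png',cv2.resize(a[110:250,200:360],None,fx=5,fy=4.2,interpolation=cv2.INTER_CUBIC))
E
```

```text
pos [ 0.4685 -0.0179  0.1513] t 14.7 F [-0.4  0.1 -1.1] open 0.052
q [ 0.25  0.71 -0.5   2.11  0.72  0.5   2.22]
turn units [ 0.    0.04 -0.01]
shift units cur [-0.06  3.19  0.02] in target frame [-0.06  3.19  0.02]
```

View pics/w10c.png

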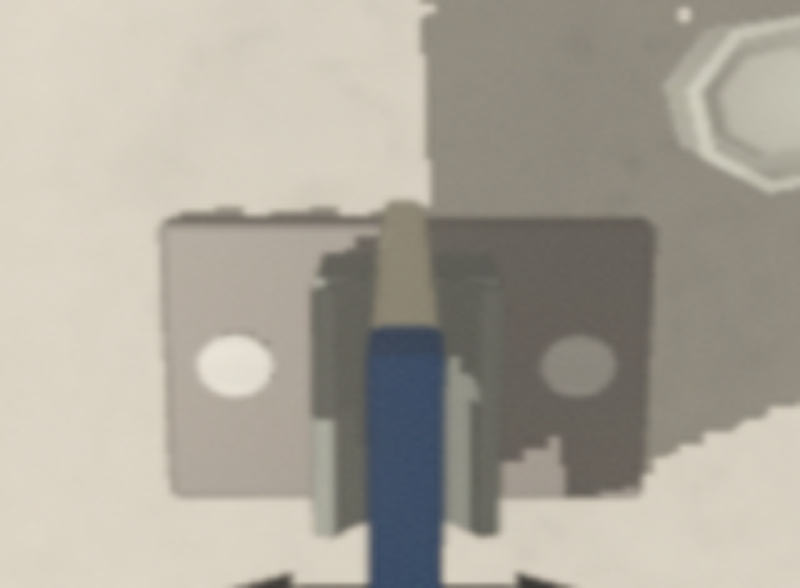

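>>> send_rows(motion=[[[0,0,0,0,0.5,0,1],[0,0,0,0,0.6,0,1],[0,0,0,0,0.6,0,1],[0,0,0,0,0.5,0,1],[0,0,0,0,0.3,0,1]]])

```text
clock: 15.17
tool_pos: [0.4689, -0.0181, 0.1019]
eef_rot: [0.53, 0.468, -0.468, -0.53]
contact_force: [0.1, -0.0, -1.4]
opening: 0.051
```

```bash
python3 - <<'E'
from h import *
delta((.468,-.019,.0875),-7.3,0)
E
```

```text
pos [ 0.4689 -0.0181  0.1019] t 15.1667 F [ 0.1 -0.  -1.4] open 0.051
q [ 0.17  0.79 -0.37  2.14  0.83  0.36  2.12]
turn units [ 0.    0.04 -0.  ]
shift units cur [-0.05  0.72  0.04] in target frame [-0.05  0.72  0.04]
```

>>> send_rows(motion=[[[0,0,0,0,0.2,0,1],[0,0,0,0,0.15,0,1],[0,0,0,0,0.15,0,1],[0,0,0,0,0.1,0,1],[0,0,0,0,0,0,1]]])

```text
clock: 15.58
tool_pos: [0.4693, -0.0195, 0.0904]
eef_rot: [0.531, 0.467, -0.468, -0.53]
contact_force: [-1.1, 0.5, -2.0]
opening: 0.058
```

>>> send_rows(motion=[[[0,0,0,0,0.1,0,1],[0,0,0,0,0.05,0,1],[0,0,0,0,0.05,0,1],[0,0,0,0,0,0,1],[0,0,0,0,0,0,1]]])

```text
clock: 16.0
tool_pos: [0.4694, -0.0197, 0.0878]
eef_rot: [0.531, 0.467, -0.468, -0.53]
contact_force: [-5.0, -0.4, 15.1]
opening: 0.057
```

>>> send_rows(motion=[[[0,0,0,0,-0.03,0,1],[0,0,0,0,0,0,0],[0,0,0,0,0,0,0],[0,0,0,0,0,0,0],[0,0,0,0,0,0,0]]])

```text
clock: 16.42
tool_pos: [0.4702, -0.0195, 0.087]
eef_rot: [0.531, 0.468, -0.467, -0.53]
contact_force: [0.0, -0.1, 0.1]
opening: 0.331
```

```bash
python3 - <<'E'
from h import *
delta((.468,-.019,.0875),-7.3,0)
d=snap('side','s11.png')
a=cv2.imread('pics/s11.png')
cv2.imwrite('pics/s11c.png',cv2.resize(a[100:260,180:340],None,fx=3.7,fy=3.7,interpolation=cv2.INTER_CUBIC))
d=snap('wrist','w11.png')
E
```

```text
pos [ 0.4702 -0.0195  0.087 ] t 16.4167 F [ 0.  -0.1  0.1] open 0.331
q [ 0.14  0.81 -0.33  2.15  0.87  0.31  2.09]
turn units [ 0.02  0.01 -0.01]
shift units cur [ 0.01 -0.02  0.11] in target frame [ 0.01 -0.02  0.11]
```

View pics/s11c.png

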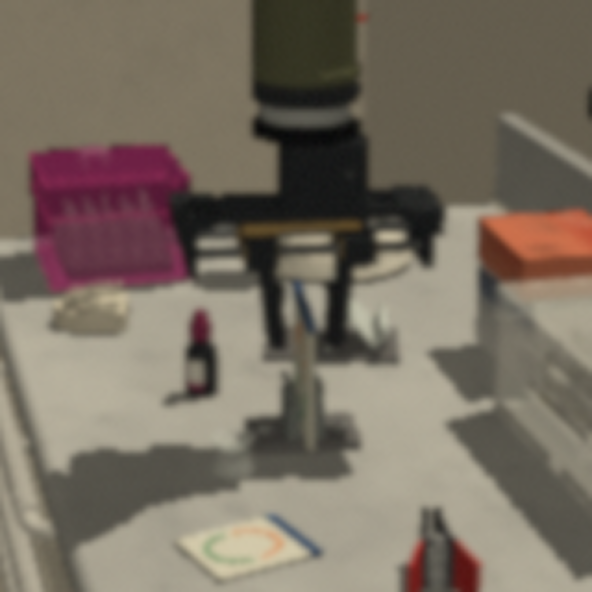

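View pics/w11.png

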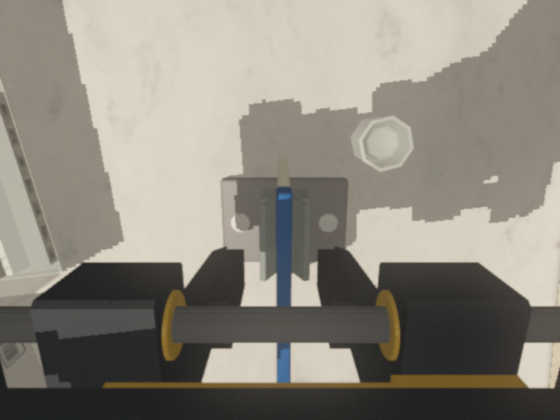

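```bash
python3 - <<'E'
from h import *
d=snap('side')
c=np.array([.468,-.022,0]);ex=np.array([.992,-.127,0]);ey=np.array([.127,.992,0])
for z in (.008,.108,.096):
    for y in (-.042,.042):
        p=proj(d,c+y*ey+[0,0,z]); print('side',y,z,((p-[180,100])*3.7).round(0))
d=snap('wrist')
for z in (.008,.108): print('wrist',proj(d,c-.042*ey+[0,0,z]).round(1))
E
```

```text
side -0.042 0.008 [308. 452.]
side 0.042 0.008 [293. 407.]
side -0.042 0.108 [308. 319.]
side 0.042 0.108 [293. 280.]
side -0.042 0.096 [308. 335.]
side 0.042 0.096 [293. 296.]
wrist [283.4 153.5]
wrist [285.8 187.8]
```

>>> send_rows(motion=[[[0,0,0,0,0,0,0],[0,0,0,0,-0.4,0,0],[0,0,0,0,-0.8,0,0],[0,0,0,0,-0.8,0,0],[0,0,0,0,-0.8,0,0]]])

```text
clock: 17.03
tool_pos: [0.4693, -0.0194, 0.1436]
eef_rot: [0.531, 0.467, -0.468, -0.53]
contact_force: [0.4, 0.4, -0.6]
opening: 0.498
```

>>> send_rows(motion=[[[0,0,0,0,-0.8,0,0],[0,0,0,0,-0.8,0,0],[0,0,0,0,-0.8,0,0],[0,0,0,0,-0.8,0,0],[0,0,0,0,-0.3,0,0]]])

```text
clock: 17.45
tool_pos: [0.4703, -0.0193, 0.2148]
eef_rot: [0.532, 0.468, -0.467, -0.529]
contact_force: [0.0, 0.2, 0.1]
opening: 0.498
```

```bash
python3 - <<'E'
from h import *
delta((.485,-.2875,.2),-11.4,0)
d=snap('side','s12.png')
a=cv2.imread('pics/s12.png')
cv2.imwrite('pics/s12c.png',cv2.resize(a[140:260,200:320],None,fx=5,fy=5,interpolation=cv2.INTER_CUBIC))
d=snap('wrist','w12.png')
E
```

```text
pos [ 0.4703 -0.0193  0.2148] t 17.45 F [0.  0.2 0.1] open 0.498
q [ 0.34  0.61 -0.63  2.05  0.59  0.66  2.34]
turn units [ 0.05  0.91 -0.01]
shift units cur [-13.21   0.75  -2.42] in target frame [-13.     0.74  -3.37]
```

View pics/s12c.png

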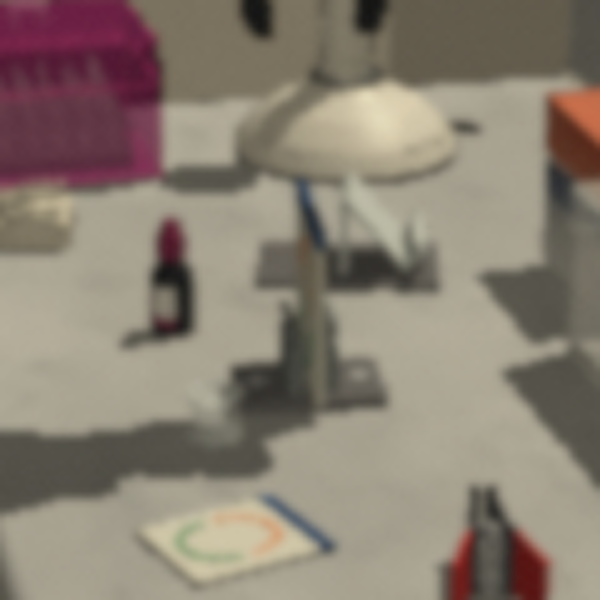

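View pics/w12.png

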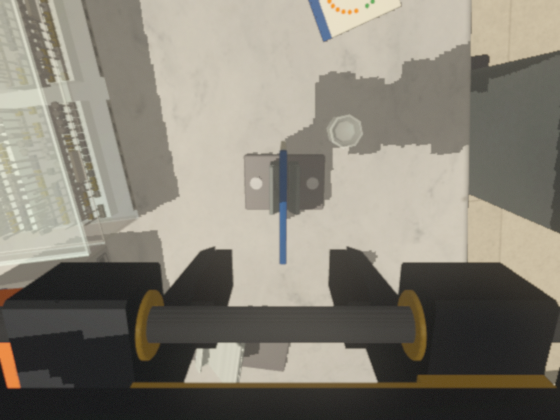

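```bash
python3 - <<'E'
from h import *
from ik import *
s=get_state();q=s['q'];F=np.diag([-1,1,-1.])
for p,y in [((.475,-.15,.2),-9),((.485,-.2875,.2),-11.4),((.485,-.2875,.02),-11.4),((.47,-.2,.1),-7.3),((.457,-.108,.082),-7.3)]:
    q,e=ik(np.array(p),Rcard(y,0)@F,q);print(p,q.round(2),round(e,5))
d=snap('wrist')
for v in (151,263): print(onz(d,283,v,.108).round(4))
E
```

```text
(0.475, -0.15, 0.2) [ 0.63  0.71 -0.73  2.    0.73  0.71  2.42] 0.0
(0.485, -0.2875, 0.2) [ 0.87  0.81 -0.79  1.81  0.75  0.85  2.66] 0.0
(0.485, -0.2875, 0.02) [ 0.61  1.02 -0.3   1.88  0.77  0.37  2.66] 0.0
(0.47, -0.2, 0.1) [ 0.5   0.83 -0.33  2.02  0.67  0.39  2.66] 0.0
(0.457, -0.108, 0.082) [ 0.22  0.83 -0.13  2.14  0.5   0.2   2.66] 0.0
[ 0.4633 -0.0624  0.108 ]
[0.4737 0.0202 0.108 ]
```

>>> send_rows(motion=[[[0,1,0,0,0,0,0],[0,1,0,0,0,0,0],[0,1,0,0,0,0,0],[0,1,0,0,0,0,0],[0,1,0,0,0,0,0]]])

```text
clock: 18.02
tool_pos: [0.4689, -0.0195, 0.2119]
eef_rot: [0.614, 0.351, -0.352, -0.613]
contact_force: [0.4, -0.1, -0.1]
opening: 0.503
```

>>> send_rows(motion=[[[0,1,0,0,0,0,0],[0,1,0,0,0,0,0],[0,1,0,0,0,0,0],[0,1,0,0,0,0,0],[0,1,0,0,0,0,0]]])

```text
clock: 18.43
tool_pos: [0.4689, -0.0195, 0.2119]
eef_rot: [0.672, 0.222, -0.223, -0.671]
contact_force: [-0.2, -0.0, 0.4]
opening: 0.501
```

>>> send_rows(motion=[[[0,1,0,0,0,0,0],[0,1,0,0,0,0,0],[0,1,0,0,0,0,0],[0,1,0,0,0,0,0],[0,1,0,0,0,0,0]]])

```text
clock: 18.85
tool_pos: [0.4689, -0.0195, 0.2119]
eef_rot: [0.703, 0.084, -0.085, -0.701]
contact_force: [-0.6, 0.6, -0.6]
opening: 0.5
```

>>> send_rows(motion=[[[0,1,0,0,0,0,0],[0,1,0,0,0,0,0],[0,1,0,0,0,0,0],[0,1,0,0,0,0,0],[0,1,0,0,0,0,0]]])

```text
clock: 19.27
tool_pos: [0.4689, -0.0195, 0.212]
eef_rot: [0.706, -0.057, 0.056, -0.704]
contact_force: [-0.1, -0.6, -0.1]
opening: 0.496
```

>>> send_rows(motion=[[[0,1,0,0,0,0,0],[0,1,0,0,0,0,0],[0,1,0,0,0,0,0],[0,1,0,0,0,0,0],[0,1,0,0,0,0,0]]])

```text
clock: 19.68
tool_pos: [0.4689, -0.0196, 0.212]
eef_rot: [0.681, -0.195, 0.195, -0.679]
contact_force: [0.7, -0.6, 0.2]
opening: 0.502
```

>>> send_rows(motion=[[[0,1,0,0,0,0,0],[0,1,0,0,0,0,0],[0,1,0,0,0,0,0],[0,1,0,0,0,0,0],[0,1,0,0,0,0,0]]])

```text
clock: 20.1
tool_pos: [0.4689, -0.0196, 0.212]
eef_rot: [0.628, -0.326, 0.326, -0.626]
contact_force: [-0.0, -0.2, -0.9]
opening: 0.498
```

>>> send_rows(motion=[[[0,1,0,0,0,0,0],[0,1,0,0,0,0,0],[0,1,0,0,0,0,0],[0,1,0,0,0,0,0],[0,1,0,0,0,0,0]]])

```text
clock: 20.52
tool_pos: [0.4689, -0.0196, 0.2121]
eef_rot: [0.551, -0.444, 0.445, -0.549]
contact_force: [-0.1, 1.0, 0.3]
opening: 0.501
```

>>> send_rows(motion=[[[0,1,0,0,0,0,0],[0,1,0,0,0,0,0],[0,1,0,0,0,0,0],[0,1,0,0,0,0,0],[0,1,0,0,0,0,0]]])

```text
clock: 20.93
tool_pos: [0.4688, -0.0196, 0.2121]
eef_rot: [0.452, -0.544, 0.545, -0.45]
contact_force: [0.6, 0.1, -0.8]
opening: 0.5
```

```bash
python3 - <<'E'
from h import *
delta((.485,-.2875,.2),-11.4,0,flip=0)
from ik import *
s=get_state();q=s['q'];F=np.eye(3)
for p,y in [((.485,-.2875,.2),-11.4),((.485,-.2875,.02),-11.4),((.47,-.2,.1),-7.3),((.457,-.108,.082),-7.3)]:
    q,e=ik(np.array(p),Rcard(y,0)@F,q);print(p,q.round(2),round(e,5))
E
```

```text
pos [ 0.4688 -0.0196  0.2121] t 20.9333 F [ 0.6  0.1 -0.8] open 0.5
q [-0.26  0.58  0.32  2.08 -0.34  0.53  0.12]
turn units [0.01 0.13 0.04]
shift units cur [13.    0.64  3.3 ] in target frame [12.97  0.61  3.44]
(0.485, -0.2875, 0.2) [ 0.32  0.69  0.3   1.8  -0.3   0.69  0.59] 0.0
(0.485, -0.2875, 0.02) [ 0.35  1.01  0.27  1.87 -0.71  0.36  0.98] 0.0
(0.47, -0.2, 0.1) [ 0.24  0.82  0.21  2.02 -0.47  0.35  0.7 ] 0.0
(0.457, -0.108, 0.082) [ 0.04  0.85  0.3   2.16 -0.96  0.28  1.06] 0.00109
```

>>> send_rows(motion=[[[0,0.1,0,1,0,0.25,-0.5],[0,0,0,1,0,0.25,-0.5],[0,0,0,1,0,0.25,-0.5],[0,0,0,1,0,0.25,-0.5],[0,0,0,1,0,0.25,-0.5]]])

```text
clock: 21.35
tool_pos: [0.4744, -0.1233, 0.2121]
eef_rot: [0.451, -0.545, 0.546, -0.449]
contact_force: [1.0, 0.4, -0.1]
opening: 0.747
```

>>> send_rows(motion=[[[0,0,0,1,0,0.3,-0.5],[0,0,0,1,0,0.3,-0.5],[0,0,0,1,0,0.3,-0.5],[0,0,0,1,0,0.3,-0.5],[0,0,0,0.9,0,0.3,-0.5]]])

```text
clock: 21.77
tool_pos: [0.4849, -0.2256, 0.2122]
eef_rot: [0.45, -0.546, 0.546, -0.448]
contact_force: [0.7, -0.8, 0.3]
opening: 0.75
```

>>> send_rows(motion=[[[0,0,0,0,0,0,-0.5],[0,0,0,0,0,0,-0.5],[0,0,0,0,0,0,-0.5],[0,0,0,0,0,0,-0.5],[0,0,0,0,0,0,-0.5]]])

```text
clock: 22.18
tool_pos: [0.4858, -0.2227, 0.2131]
eef_rot: [0.45, -0.545, 0.545, -0.45]
contact_force: [0.7, -0.1, -0.5]
opening: 0.75
```

```bash
python3 - <<'E'
from h import *
delta((.485,-.2875,.2),-11.4,0,flip=0)
d=snap('wrist','w13.png')
a=cv2.imread('pics/w13.png')
cv2.imwrite('pics/w13c.png',cv2.resize(a[130:260,230:360],None,fx=4.6,fy=4.6,interpolation=cv2.INTER_CUBIC))
E
```

```text
pos [ 0.4858 -0.2227  0.2131] t 22.1833 F [ 0.7 -0.1 -0.5] open 0.75
q [ 0.17  0.64  0.28  1.9  -0.28  0.64  0.44]
turn units [-0.   0.1  0. ]
shift units cur [3.19 0.66 0.58] in target frame [3.18 0.65 0.6 ]
```

View pics/w13c.png

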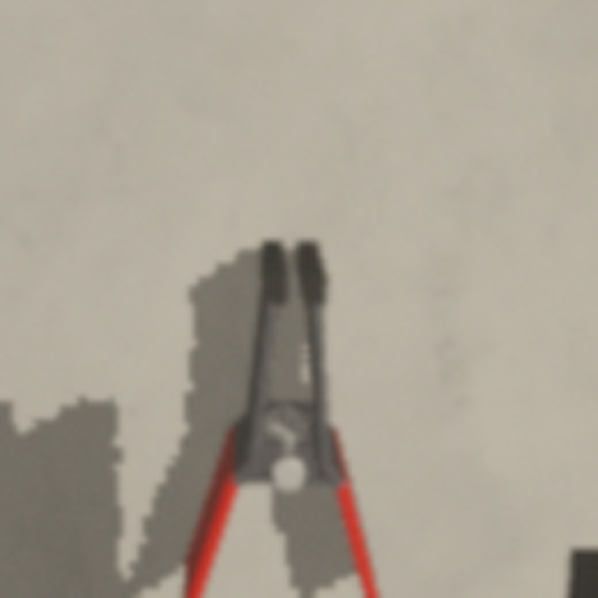

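```bash
python3 - <<'E'
from h import *
d=snap('wrist')
f=lambda u,v:onz(d,230+u/4.6,130+v/4.6,.036)
pin=f(289,470);tip=f(291,245);print(pin.round(4),tip.round(4),np.degrees(np.arctan2(-(tip-pin)[0],(tip-pin)[1])))
a,b=f(192,590),f(376,590);print(a.round(4),b.round(4),(a+b).round(4)/2)
E
```

```text
[ 0.49   -0.2653  0.036 ] [ 0.4989 -0.219   0.036 ] -10.861257535089024
[ 0.4651 -0.2877  0.036 ] [ 0.5032 -0.295   0.036 ] [ 0.48415 -0.29135  0.036  ]
```

>>> send_rows(motion=[[[0,0.05,0,0.8,0.2,0.15,-0.5],[0,0,0,0.8,0.5,0.15,-0.5],[0,0,0,0.8,0.9,0.15,-0.5],[0,0,0,0.8,0.9,0.15,-0.5],[0,0,0,0,0.9,0,-0.5]]])

```text
clock: 22.7
tool_pos: [0.485, -0.2935, 0.1453]
eef_rot: [0.448, -0.545, 0.549, -0.447]
contact_force: [-0.2, -0.8, 0.4]
opening: 0.752
```

>>> send_rows(motion=[[[0,0,0,0,0.9,0,-0.5],[0,0,0,0,0.9,0,-0.5],[0,0,0,0,0.9,0,-0.5],[0,0,0,0,0.5,0,-0.5],[0,0,0,0,0,0,-0.5]]])

```text
clock: 23.12
tool_pos: [0.4843, -0.2884, 0.0796]
eef_rot: [-0.449, 0.547, -0.546, 0.448]
contact_force: [-0.1, 0.2, -0.0]
opening: 0.752
```

```bash
python3 - <<'E'
from h import *
delta((.485,-.289,.02),-11,0,flip=0)
d=snap('wrist','w14.png')
E
```

```text
pos [ 0.4843 -0.2884  0.0796] t 23.1167 F [-0.1  0.2 -0. ] open 0.752
q [ 0.36  0.88  0.17  1.88 -0.33  0.41  0.58]
turn units [ 0.03 -0.05 -0.01]
shift units cur [0.02 2.98 0.05] in target frame [0.02 2.98 0.04]
```

View pics/w14.png

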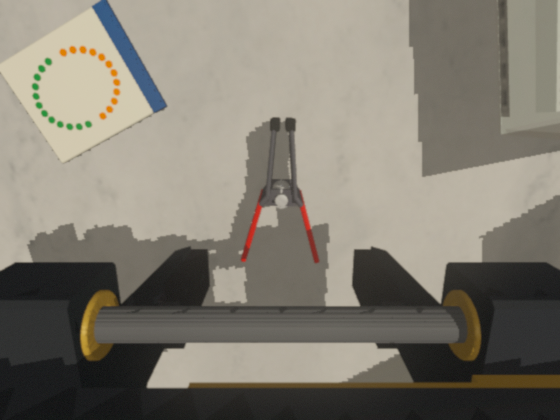

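```bash
python3 - <<'E'
from h import *
d=snap('wrist')
for u,v in [(281,201),(244,261),(317,261),(283,118)]: print(onz(d,u,v,.036).round(4), (Rn.from_quat(d['st']['eef_rot']).inv().apply(onz(d,u,v,.036)-d['st']['tool_pos'])).round(4))
E
```

```text
[ 0.49   -0.2663  0.036 ] [-0.0233  0.0448  0.0006]
[ 0.4631 -0.2961  0.036 ] [ 0.0112  0.0448 -0.02  ]
[ 0.5029 -0.304   0.036 ] [0.0112 0.0448 0.0206]
[ 0.4992 -0.2248  0.036 ] [-0.0658  0.0448  0.0015]
```

>>> send_rows(motion=[[[0,0,0,0.1,0.6,0.03,-0.5],[0,0,0,0,0.8,0,-0.5],[0,0,0,0,0.8,0,-0.5],[0,0,0,0,0.6,0,-0.5],[0,0,0,0,0.2,0,-0.5]]])

```text
clock: 23.63
tool_pos: [0.4851, -0.2914, 0.02]
eef_rot: [0.449, -0.547, 0.547, -0.448]
contact_force: [-0.2, 0.4, 0.4]
opening: 0.748
```

>>> send_rows(motion=[[[0,0,0,0,0,0,1],[0,0,0,0,0,0,1],[0,0,0,0,0,0,1],[0,0,0,0,0,0,1],[0,0,0,0,0,0,1]]], force=30)

```text
clock: 24.05
tool_pos: [0.486, -0.2922, 0.0222]
eef_rot: [0.448, -0.546, 0.548, -0.449]
contact_force: [-0.3, -0.7, 0.6]
opening: 0.395
```

>>> send_rows(motion=[[[0,0,0,0,0,0,1],[0,0,0,0,0,0,1],[0,0,0,0,0,0,1],[0,0,0,0,0,0,1],[0,0,0,0,0,0,1]]], force=30)

```text
clock: 24.47
tool_pos: [0.4857, -0.2922, 0.0219]
eef_rot: [0.448, -0.546, 0.548, -0.448]
contact_force: [-0.5, -0.4, 4.8]
opening: 0.243
```

```bash
python3 - <<'E'
from h import *
delta((.485,-.289,.02),-11,0,flip=0)
d=snap('wrist','w15.png')
E
```

```text
pos [ 0.4857 -0.2922  0.0219] t 24.4667 F [-0.5 -0.4  4.8] open 0.243
q [ 0.39  0.98  0.12  1.88 -0.35  0.3   0.59]
turn units [-0.02 -0.06  0.02]
shift units cur [-0.15  0.09 -0.06] in target frame [-0.15  0.09 -0.06]
```

View pics/w15.png

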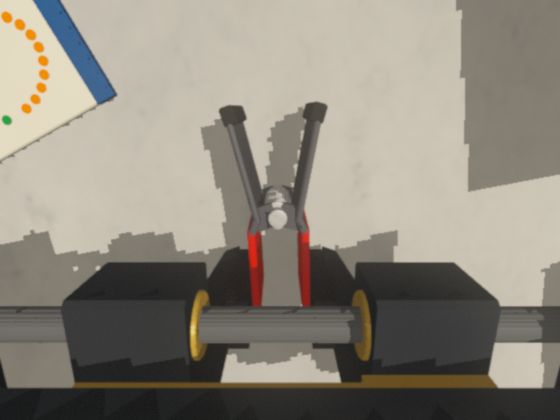

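>>> send_rows(motion=[[[0,0,0,0,-0.2,0,1],[0,0,0,0,-0.5,0,1],[0,0,0,0,-0.8,0,1],[0,0,0,0,-0.8,0,1],[0,0,0,0,-0.8,0,1]]])

```text
clock: 24.93
tool_pos: [0.4852, -0.2908, 0.0843]
eef_rot: [0.449, -0.547, 0.547, -0.449]
contact_force: [-0.4, -0.0, -0.2]
opening: 0.243
```

>>> send_rows(motion=[[[0,0,0,0,-0.6,0,1],[0,0,0,0,-0.2,0,1],[0,0,0,0,0,0,1],[0,0,0,0,0,0,1],[0,0,0,0,0,0,1]]])

```text
clock: 25.35
tool_pos: [0.485, -0.2911, 0.0987]
eef_rot: [-0.449, 0.547, -0.547, 0.448]
contact_force: [-0.2, 0.1, 0.2]
opening: 0.245
```

```bash
python3 - <<'E'
from h import *
delta((.457,-.108,.085),-7.3,0,flip=0)
d=snap('wrist','w16.png')
d=snap('side','s16.png')
a=cv2.imread('pics/s16.png')
cv2.imwrite('pics/s16c.png',cv2.resize(a[140:280,200:340],None,fx=4.2,fy=4.2,interpolation=cv2.INTER_CUBIC))
E
```

```text
pos [ 0.485  -0.2911  0.0987] t 25.35 F [-0.2  0.1  0.2] open 0.245
q [ 0.35  0.85  0.18  1.88 -0.32  0.44  0.57]
turn units [ 0.   -0.86  0.  ]
shift units cur [-8.71  0.68 -3.16] in target frame [-8.9   0.69 -2.55]
```

View pics/w16.png

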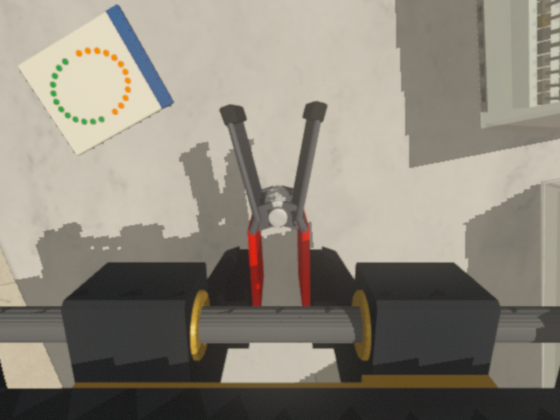

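View pics/s16c.png

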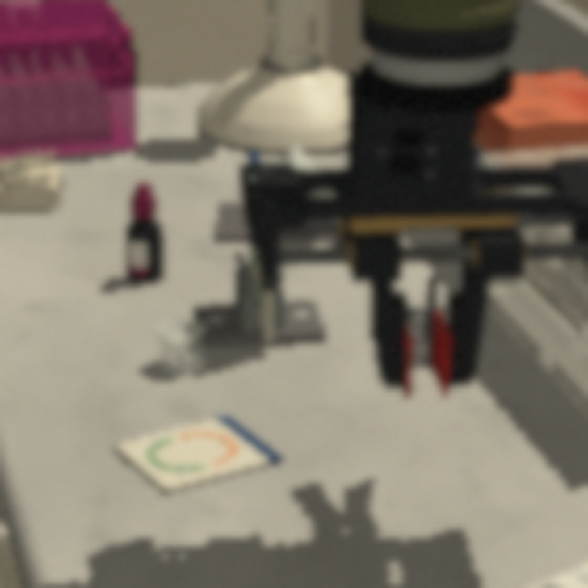

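```bash
python3 - <<'E'
from h import *
d=snap('wrist');H=d['hand_eye'];K=d['camera_matrix']
def tool(u,v,y=-.014):
    r=H[:3,:3]@np.array([(u-K[0,2])/K[0,0],(v-K[1,2])/K[1,1],1]);o=H[:3,3];return o+r*(y-o[1])/r[1]
for n,u,v in [('Lin',243,108),('Rin',306,106),('pin',277.5,217),('Lend',232,104),('Rend',316,102)]: print(n,tool(u,v).round(4))
E
python3 - <<'E'
import cv2
a=cv2.imread('pics/w16.png')
cv2.imwrite('pics/w16c.png',cv2.resize(a[90:240,210:340],None,fx=4,fy=4,interpolation=cv2.INTER_CUBIC))
E
```

```text
Lin [-0.0698 -0.014  -0.0121]
Rin [-0.0704 -0.014   0.0087]
pin [-0.0322 -0.014  -0.0008]
Lend [-0.071  -0.014  -0.0157]
Rend [-0.0717 -0.014   0.012 ]
```

View pics/w16c.png

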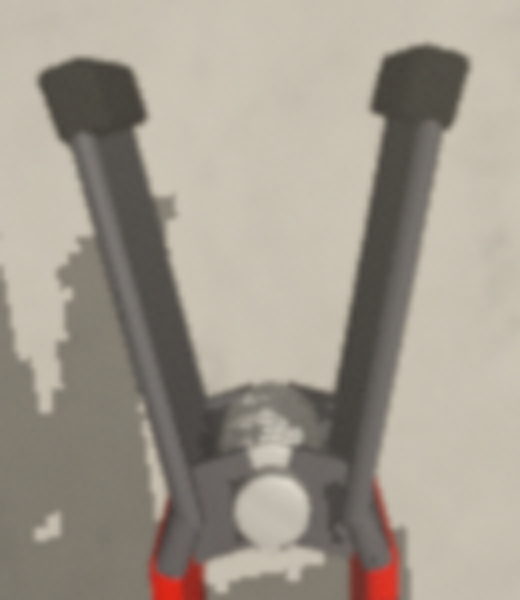

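>>> send_rows(motion=[[[0,-0.3,0,-0.5,0.1,-0.2,1],[0,-0.3,0,-0.7,0.1,-0.35,1],[0,-0.26,0,-0.8,0.1,-0.4,1],[0,0,0,-0.8,0.1,-0.4,1],[0,0,0,-0.8,0.1,-0.4,1]]])

```text
clock: 25.92
tool_pos: [0.461, -0.2135, 0.0889]
eef_rot: [0.467, -0.53, 0.531, -0.467]
contact_force: [0.8, 0.3, -0.7]
opening: 0.246
```

>>> send_rows(motion=[[[0,0,0,-0.8,0.1,-0.4,1],[0,0,0,-0.7,0.1,-0.3,1],[0,0,0,-0.4,0,0,1],[0,0,0,0,0,0,1],[0,0,0,0,0,0,1]]])

```text
clock: 26.33
tool_pos: [0.4533, -0.1757, 0.0853]
eef_rot: [0.467, -0.53, 0.531, -0.467]
contact_force: [0.0, 0.5, 0.2]
opening: 0.245
```

```bash
python3 - <<'E'
from h import *
delta((.4512,-.1708,.084),-7.3,0,flip=0)
d=snap('wrist','w17.png')
E
```

```text
pos [ 0.4533 -0.1757  0.0853] t 26.3333 F [0.  0.5 0.2] open 0.245
q [ 0.21  0.82  0.11  2.12 -0.38  0.22  0.53]
turn units [-0.02  0.01  0.02]
shift units cur [-0.23  0.06 -0.13] in target frame [-0.23  0.06 -0.13]
```

View pics/w17.png

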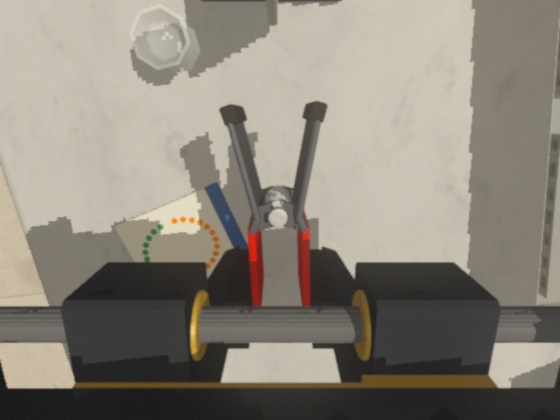

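>>> send_rows(motion=[[[0,0,0,-0.2,0.05,-0.13,1],[0,0,0,-0.4,0,0,1],[0,0,0,-0.5,0,0,1],[0,0,0,-0.3,0,0,1],[0,0,0,0,0,0,1]]])

```text
clock: 26.8
tool_pos: [0.454, -0.1453, 0.0842]
eef_rot: [0.468, -0.53, 0.53, -0.468]
contact_force: [-0.1, 0.1, -0.9]
opening: 0.249
```

```bash
python3 - <<'E'
from h import *
delta((.4588,-.1113,.084),-7.3,0,flip=0)
d=snap('wrist','w18.png')
E
```

```text
pos [ 0.454  -0.1453  0.0842] t 26.8 F [-0.1  0.1 -0.9] open 0.249
q [ 0.15  0.82  0.11  2.14 -0.41  0.2   0.5 ]
turn units [-0.01  0.03 -0.01]
shift units cur [-1.71  0.01  0.03] in target frame [-1.71  0.01  0.02]
```

View pics/w18.png

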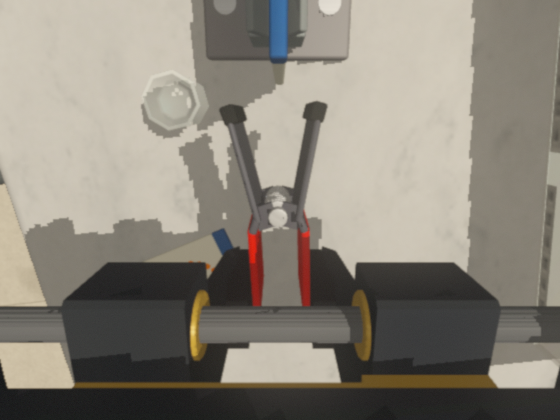

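>>> send_rows(motion=[[[0,0,0,-0.2,0,0.08,1],[0,0,0,-0.4,0,0,1],[0,0,0,-0.5,0,0,1],[0,0,0,-0.4,0,0,1],[0,0,0,-0.2,0,0,1]]])

```text
clock: 27.27
tool_pos: [0.4597, -0.112, 0.0841]
eef_rot: [0.467, -0.53, 0.53, -0.468]
contact_force: [-0.5, -0.3, -0.9]
opening: 0.249
```

>>> send_rows(motion=[[[0,0,0,0,0,0,1],[0,0,0,0,0,0,1],[0,0,0,0,0,0,1],[0,0,0,0,0,0,1],[0,0,0,0,0,0,1]]])

```text
clock: 27.68
tool_pos: [0.4594, -0.1146, 0.0842]
eef_rot: [0.467, -0.531, 0.532, -0.467]
contact_force: [0.5, 1.0, -0.5]
opening: 0.245
```

```bash
python3 - <<'E'
from h import *
delta((.4588,-.1113,.084),-7.3,0,flip=0)
d=snap('wrist','w19.png')
d=snap('top','t19.png')
d=snap('side','s19.png')
a=cv2.imread('pics/s19.png')
cv2.imwrite('pics/s19c.png',cv2.resize(a[120:260,190:330],None,fx=4.2,fy=4.2,interpolation=cv2.INTER_CUBIC))
E
```

```text
pos [ 0.4594 -0.1146  0.0842] t 27.6833 F [ 0.5  1.  -0.5] open 0.245
q [ 0.08  0.82  0.11  2.15 -0.43  0.19  0.45]
turn units [-0.01 -0.02  0.02]
shift units cur [-0.16  0.01 -0.05] in target frame [-0.16  0.01 -0.05]
```

View pics/w19.png

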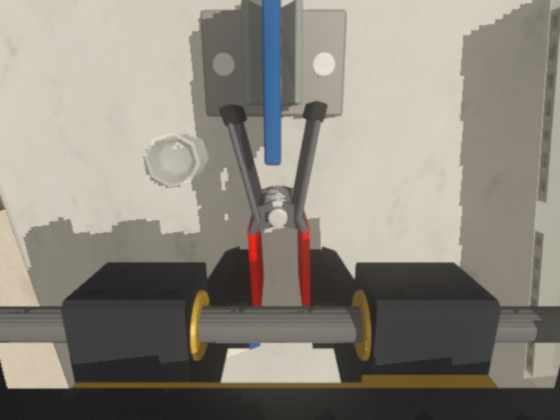

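View pics/s19c.png

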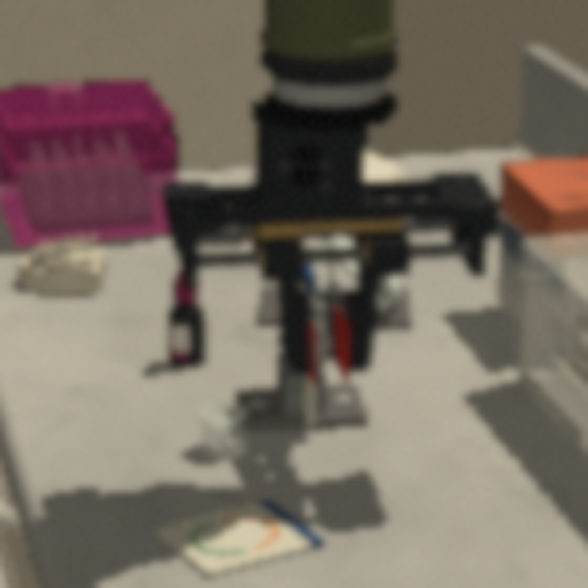

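View pics/t19.png

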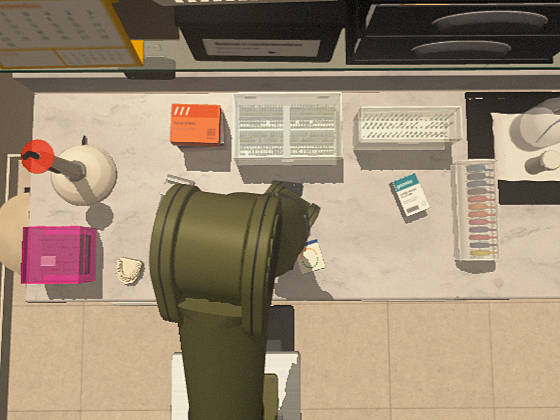

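```bash
python3 - <<'E'
from h import *
d=snap('wrist','w20.png');H=d['hand_eye'];K=d['camera_matrix'];s=d['st']
def tool(u,v,y):
    r=H[:3,:3]@np.array([(u-K[0,2])/K[0,0],(v-K[1,2])/K[1,1],1]);o=H[:3,3];return o+r*(y-o[1])/r[1]
yt=s['tool_pos'][2]-.108
print('card edge L/R',tool(265,164,yt).round(4),tool(281,164,yt).round(4), 'far', tool(265,2,yt).round(4),tool(280,2,yt).round(4))
for n,u,v in [('Lin',243,108),('Rin',306,106)]: print(n,tool(u,v,-.014).round(4))
print(s['qd'].round(4).tolist(), s['clock'])
a=cv2.imread('pics/w20.png')
cv2.imwrite('pics/w20c.png',cv2.resize(a[0:240,190:360],None,fx=2.5,fy=2.5,interpolation=cv2.INTER_CUBIC))
E
```

```text
card edge L/R [-0.0526 -0.0238 -0.0046] [-0.0526 -0.0238  0.0005] far [-0.0982 -0.0238 -0.0041] [-0.0982 -0.0238  0.0001]
Lin [-0.0698 -0.014  -0.0121]
Rin [-0.0704 -0.014   0.0087]
[-0.0035, -0.001, -0.0008, 0.0, 0.0006, 0.0001, -0.0003] 27.8333
```

View pics/w20c.png

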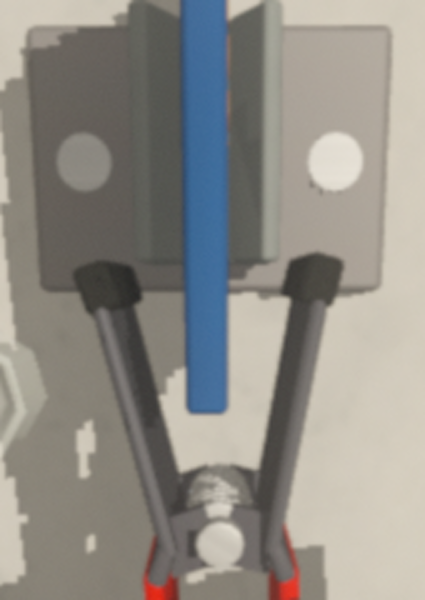

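```bash
python3 - <<'E'
from plant import job,get_state
print(job.finish_job()); s=get_state(); print(s['clock'],s['contact_force'].round(1),s['opening'])
E
```

```text
the job is handed in; nothing more can be done
None
the job is handed in; nothing more can be done
```

I stood the large chart card in the slot of the grey stand, header up and let go. I then squeezed the clip open, lifted it and left it held round the card's right-hand side edge (seen from the robot). I handed the job in at about 27.8 s of the 58 s. It reports no verdict, so what follows rests on my own measurements.

- **Card:** in the side view its corners were within about a pixel of where a fully seated, centred card would be. The floor pushed back with about 15 N just before I released it. One wrist-view point, the lower corner, was about 3 pixels off the prediction.
- **Clip:**
  - The jaw tips reach about 16 mm in past the edge, about 72 mm up the card.
  - They clear each face by roughly 7–8 mm; the tightest spot is about 4 mm, between the left jaw and the card's edge.
  - The underside of the clip is about 15 mm above the stand.
  - The grip was set to 30 N, the handles looked parallel (fully squeezed), and the wrist force was about 1 N.
- **Disagreement:** the gripper's opening read 21.5 mm where 23 mm was expected across the squeezed handles, and I measured the jaw gap at about 21 mm against 25 mm. The gap I took from approximate pixels at the jaw tips.
- **Bystanders:** in the last pictures the cast, bottle, carton and dish looked undisturbed. I checked this by eye only.

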